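# Put the coaxial parts away after a measurement

### The arm

A 6-joint arm with a two-finger parallel gripper is mounted at the origin on the work surface. World frame = base frame: x ahead of the robot, y to its left, z up, the work surface at z = 0. Lengths are in m, angles in rad, forces in N, time in s.
With the tool pointing down it reaches from about 0.225 to 0.875 m from the base axis. Payload 3.4 kg.
Tool frame: the origin (TCP) lies at the very end of the fingers, on their centre line; the grasp point (between the pads) lies behind it (manip.grasp_offset is the z of the grasp point in the tool frame, in m); z points along the fingers, y is the line along which they close (so a half turn about z gives the same grasp; the last joint's range is limited). The gripper opens to 85 mm and grips with 20 to 120 N. Pads are 22 mm wide; open, the fingers measure 114 mm over their backs; the gripper's body (76 mm by 85 mm) begins 54 mm behind the grasp point. The pads swing forward as they close: fully open they stand 13 mm farther back than shut.
Start: joints at [1.207, 0.276, 1.505, -0, 1.361, -0.121], TCP at [0.138, 0.558, 0.231] pointing down, gripper open.
Joint ranges: [-2.89, 2.89], [-0.75, 2.08], [0.22, 2.7], [-1.18, 4.32], [0.11, 2.71], [-2.7, 2.7]. Speed limits (rad/s): [2.57, 2.57, 3.14, 3.14, 3.14, 3.14].

### API

Orientations are given as a unit quaternion [w, x, y, z].
In Python, from rig import manip gives the robot as it stands.
- The arm moves only by the shell command python3 -m pendant 'ROWS' [FORCE]. ROWS is JSON, a list of rows, each an object of numbers: "dx", "dy", "dz": the shift along the tool's x, y, z in m; "rx", "ry", "rz": the turn, a rotation vector about the tool's x, y, z in degrees; "hand": the finger opening in m, from 0 to 0.0854. In form: [{"dx": .., "dy": .., "dz": .., "rx": .., "ry": .., "rz": .., "hand": ..}, ...]. A call has 1 to 12 rows; each row shifts and turns the commanded pose from where the row before left it, along the tool's axes as they then stand; what a row does not reach is not made up. A row lasts 1/12 s, in which the tool goes at most 41.7 mm and 7.16 degrees, less where a joint would pass 70% of its speed; a pose out of reach is approached as far as the arm can. A call is refused whole if a number of a shift passes 0.0417 or a number of a turn 7.16, either way. A call with a gripper value outside its range is refused whole. The fingers move at their own pace and stop on an object; FORCE is the grip in N (left out, the last holds). Time passes only in rows, so rows that do not move let the fingers close. It gives the time, the measured TCP pose, the force, the opening and the grip force at its end, in the units of the state.
- manip.get_state(): the state, without advancing time (a new reading comes with each control period).
- manip.get_image(name): name is "scene" or "top"; returns a dict with "frame" (480x640x3 uint8, red, green, blue), "fx", "fy", "cx", "cy" (pixels), "position" and "attitude" of the camera in the world. Camera axes: x right, y up, looking along -z (the intrinsics and any distortion apply to the point x, -y, -z); pixel columns grow to the right and rows downward; lengths in m; the calibration is good to about 2 mm. A picture is of the moment at which its call begins. There is no depth.
- manip.sign_off(): hands the job in; it is judged then, once.
The state is a dict: "clock": time; "qpos": joint angles; "qd": joint speeds; "effort": joint torques, N m; "position": TCP position; "ee_rot": TCP orientation; "contact_force": force on the tool from outside, world axes, zero at the start; "moment": the same for the moment, N m; "width": finger opening in m; "gripper_force": force on a finger pad.
Only numpy, scipy, OpenCV 4.12 (cv2) and the standard library are available. Lean on these libraries where they do the work, as an engineer would, in place of code of your own. Each camera call takes 0.05 s, during which the arm holds its last target. There are 200 camera calls.

### The job

Put the measuring parts away: both finned attenuators in the long narrow tray, both T-pieces in the wide tray, and the filter block over the lip onto the raised ledge, each lying flat on the floor of its place and the same way up as you found it. Lower each part until it is nearly down before letting go (never drop one from more than about 2 cm), and leave the mouse and the spanner where they are.

Things in the scene. Friction and masses are not known exactly. Their poses are not given: they have to be found in the camera images.
- attenuator1: First in-line coaxial attenuator lying on the bench: square finned aluminium body 44 x 30 x 30 mm with a round steel connector, 20 mm across, on each end, 76 mm long over all; about 160 g (hidden scale 0.7 to 1.4). Origin: centre of its underside; x along its length, z up. Gripped across the 30 mm body (along its y).
- attenuator2: Second, identical in-line coaxial attenuator lying on the bench: square finned aluminium body 44 x 30 x 30 mm with a round steel connector, 20 mm across, on each end, 76 mm long over all; about 160 g (hidden scale 0.7 to 1.4). Origin: centre of its underside; x along its length, z up. Gripped across the 30 mm body (along its y).
- tee1: First coaxial T-piece lying flat on the bench: three steel tubes, 16 mm across, meeting in an 18 mm cube; the crossbar is 48 mm long (along y, 24 mm either way), the stem runs along +x to 38 mm from the origin; 18 mm high, tube axes 9 mm up; about 90 g. Origin: underside of the cube, below the crossing of the tubes; z up. Gripped across the stem (along its y), about 25 mm out along +x.
- tee2: Second, identical coaxial T-piece lying flat on the bench: three steel tubes, 16 mm across, meeting in an 18 mm cube; the crossbar is 48 mm long (along y, 24 mm either way), the stem runs along +x to 38 mm from the origin; 18 mm high, tube axes 9 mm up; about 90 g. Origin: underside of the cube, below the crossing of the tubes; z up. Gripped across the stem (along its y), about 25 mm out along +x.
- filter: filter module: plain aluminium block 50 x 38 x 26 mm (x, y, z) with two small brass jacks, 7 mm across, standing 10 mm out of its +x end (so it reaches from x = -25 to +35 mm) and a small blank paper label on top; about 130 g. Origin: centre of the block's underside, z up. Gripped across the 38 mm width (along its y).
- long_tray: long narrow black tray, fixed to the bench, 68 x 208 x 16 mm outside (x, y, z), walls and floor 4 mm: inside 60 x 200 mm, 12 mm deep; two attenuators fit end to end along its y. Origin: centre of its underside, so its inner floor is at z = 4 mm; z up, x roughly away from the robot (yaw within 0.15 rad).
- wide_tray: wide black tray, fixed to the bench, 118 x 158 x 22 mm outside (x, y, z), walls and floor 4 mm: inside 110 x 150 mm, 18 mm deep; two T-pieces fit side by side along its y. Origin: centre of its underside, inner floor at z = 4 mm; axes as for the long tray.
- ledge: raised sheet-aluminium ledge with a retaining lip, fixed to the bench, 96 x 158 mm outside (x, y): its solid floor is 24 mm above the bench; a 4 mm thick lip along the front (-x) and both sides rises 20 mm above that floor (to 44 mm), the 4 mm back panel (+x) 36 mm (to 60 mm); inside 88 x 150 mm. Origin: centre of its underside at bench level; axes as for the long tray.
- mouse: black computer mouse, 100 x 58 x 33 mm, loose at the left of the work; to be left alone. Origin: centre of its underside.
- spanner: steel torque spanner 150 mm long, lying loose along about x at the right of the work; to be left alone. Origin: underside, near mid length.
There are look-alikes about, which are no part of the job. Leave any blue or turquoise look-alike of the attenuator1 alone.

How it is judged:
At the end, for the whole second after the job is handed in: Attenuators in the long tray, T-pieces in the wide tray, filter on the ledge: origin within 25 x 85, 52 x 72, 35 x 62 mm of the place's centre (its x, y), within 5 mm of its floor, tilted under 0.12 rad, right way up, at rest (x of attenuator1 in the frame of long_tray between -0.025 and 0.025 m and y of attenuator1 in the frame of long_tray between -0.085 and 0.085 m and z of attenuator1 in the frame of long_tray between 0 and 0.009 m and angle between each of attenuator1, attenuator2, tee1, tee2, filter's own z axis and vertical below 0.12 rad and linear speed of each of attenuator1, attenuator2, tee1, tee2, filter below 0.02 m/s and angular speed of each of attenuator1, attenuator2, tee1, tee2, filter below 0.2 rad/s and x of attenuator2 in the frame of long_tray between -0.025 and 0.025 m and y of attenuator2 in the frame of long_tray between -0.085 and 0.085 m and z of attenuator2 in the frame of long_tray between 0 and 0.009 m and x of tee1 in the frame of wide_tray between -0.052 and 0.052 m and y of tee1 in the frame of wide_tray between -0.072 and 0.072 m and z of tee1 in the frame of wide_tray between 0 and 0.009 m and x of tee2 in the frame of wide_tray between -0.052 and 0.052 m and y of tee2 in the frame of wide_tray between -0.072 and 0.072 m and z of tee2 in the frame of wide_tray between 0 and 0.009 m and x of filter in the frame of ledge between -0.035 and 0.035 m and y of filter in the frame of ledge between -0.062 and 0.062 m and z of filter in the frame of ledge between 0.02 and 0.029 m); the robot touches nothing.
It fails at once if the mouse or the spanner is moved by more than 20 mm (distance of any of mouse, spanner from where it was at the start of the episode above 0.02 m).
It fails at once if a part falls freely, out of the fingers, at more than 0.9 m/s (a drop of about 4 cm) ((linear speed of attenuator1 above 0.9 m/s and contact force between the fingers and attenuator1 below 0.05 N) or (linear speed of attenuator2 above 0.9 m/s and contact force between the fingers and attenuator2 below 0.05 N) or (linear speed of tee1 above 0.9 m/s and contact force between the fingers and tee1 below 0.05 N) or (linear speed of tee2 above 0.9 m/s and contact force between the fingers and tee2 below 0.05 N) or (linear speed of filter above 0.9 m/s and contact force between the fingers and filter below 0.05 N)).
It also fails if it takes over 115 s, if anything falls off the work surface, if the arm or the gripper's body presses on something with over 40 N, if the wrist force passes 120 N, or if a joint passes its speed limit or range.

## Working session

There is one attempt and no reset: what is moved stays moved. The work goes in short steps, Python scripts to look and compute and a shell command to move; the robot and the scene stay as the last step left them, time stands still between calls to the robot, and variables do not carry over. Pictures are saved under pics/ and viewed, at most 14 in all, crops included, and the job is handed in when it is done.

```bash
mkdir -p pics; ls
cat > h.py <<'E'
import numpy as np, cv2
from rig import manip
from scipy.spatial.transform import Rotation as R
def snap(name,fn):
    d=manip.get_image(name); cv2.imwrite('pics/'+fn,d['frame'][:,:,::-1])
    c={k:v for k,v in d.items() if k!='frame'}; np.save(f'{name}.npy',c,allow_pickle=True); return d
E
python3 - <<'E'
from h import *
for n in('scene','top'):
    d=snap(n,n+'0.png'); print({k:v for k,v in d.items() if k!='frame'})
print(manip.grasp_offset,manip.get_state())
E
```

```text
pics
{'fx': 474.60686346632053, 'fy': 474.60686346632053, 'cx': 315.9046915662422, 'cy': 239.54986340283605, 'position': array([ 0.76933921, -0.61512353,  1.19126084]), 'attitude': array([0.93740685, 0.26322073, 0.06840173, 0.21749587])}
{'fx': 478.12828303595234, 'fy': 478.12828303595234, 'cx': 320.2667932551525, 'cy': 239.25446956026923, 'position': array([ 0.31993185, -0.00889058,  1.1802794 ]), 'attitude': array([-0.70334186, -0.03736556,  0.02335791,  0.70948464])}
-0.0187 {'clock': 0.1, 'qpos': array([ 1.20698499e+00,  2.76534730e-01,  1.50600346e+00,  1.12643020e-05,
        1.36069406e+00, -1.20994389e-01]), 'qd': array([ 0.00045722, -0.00298844, -0.00355248,  0.00082792,  0.00087189,
        0.00080768]), 'effort': array([ 1.60989610e-03, -4.17700303e+01, -2.46403152e+01, -7.40991140e-05,
        5.61227920e-03, -3.70018222e-05]), 'position': array([0.138083  , 0.55769407, 0.23052573]), 'ee_rot': array([-2.02127791e-04,  1.21111564e-01,  9.92638563e-01, -7.94510429e-04]), 'contact_force': array([ 0.14376258, -0.57806117, -0.9043926 ]), 'moment': array([-0.06680511,  0.02938009, -0.00052005]), 'gripper_force': 0.0, 'width': 0.0851356567315609}
```

View pics/top0.png

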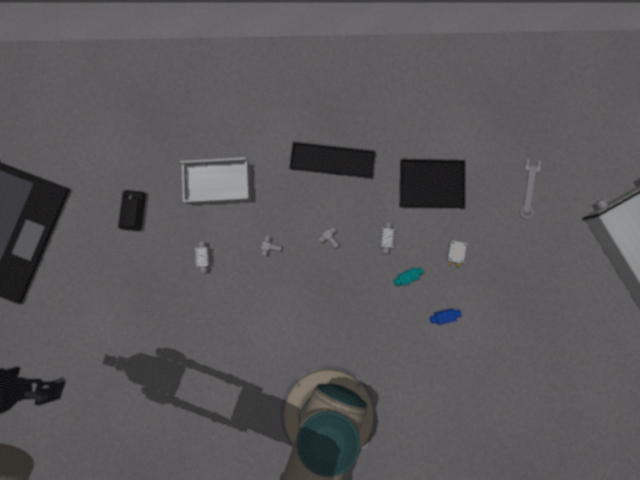

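View pics/scene0.png

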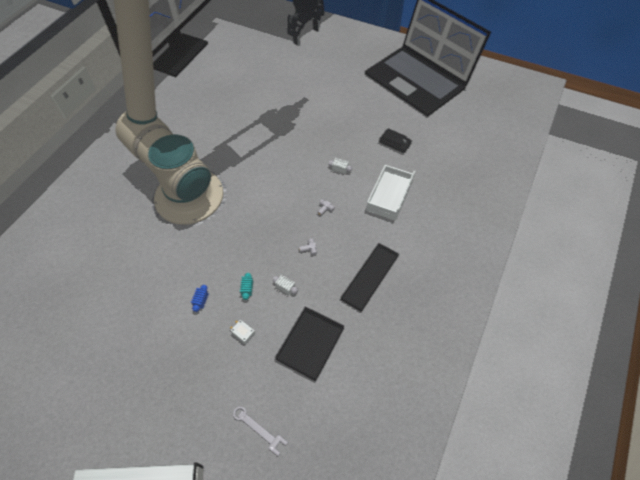

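The top view shows two silver finned parts at (202,257) and (388,238), which are the attenuators. The turquoise (409,277) and blue (446,317) ones are look-alikes to leave alone. The T-pieces are at (270,246) and (330,237), the filter at (457,252). The ledge is at (216,182), the long tray at (333,160) and the wide tray at (433,184). I'll enlarge to confirm and measure.

Run:
```python
import cv2,numpy as np
im=cv2.imread('pics/top0.png')
def crop(x0,y0,w,h,s):
    c=cv2.resize(im[y0:y0+h,x0:x0+w],None,fx=s,fy=s,interpolation=cv2.INTER_CUBIC)
    c=np.clip(c.astype(float)*1.5,0,255).astype('uint8')
    for i in range(0,w,10):
        cv2.line(c,(i*s,0),(i*s,6 if i%50 else 14),(0,255,255),1); cv2.putText(c,str(x0+i),(i*s+1,24),0,.33,(0,255,255),1)
    for j in range(0,h,10):
        cv2.line(c,(0,j*s),(6,j*s),(0,255,255),1); cv2.putText(c,str(y0+j),(8,j*s+4),0,.33,(0,255,255),1)
    return c
a=crop(190,220,155,58,5);b=crop(320,215,155,58,5)
cv2.imwrite('pics/parts.png',np.vstack([a,b]))
a=crop(170,145,155,70,4);b=crop(280,130,195,75,4)
b=b[:, :]; a=cv2.copyMakeBorder(a,0,0,0,b.shape[1]-a.shape[1],0)
cv2.imwrite('pics/trays.png',np.vstack([a,b]))
```

```text
(no output)
```

View pics/parts.png

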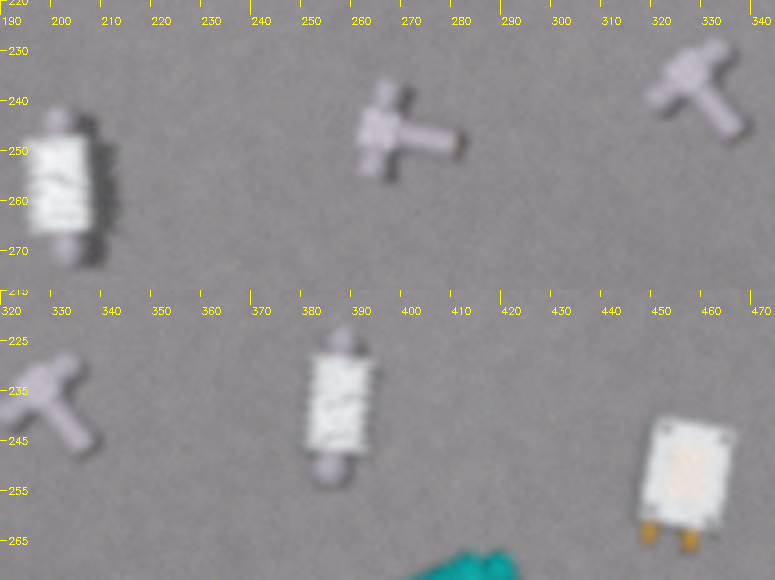

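View pics/trays.png

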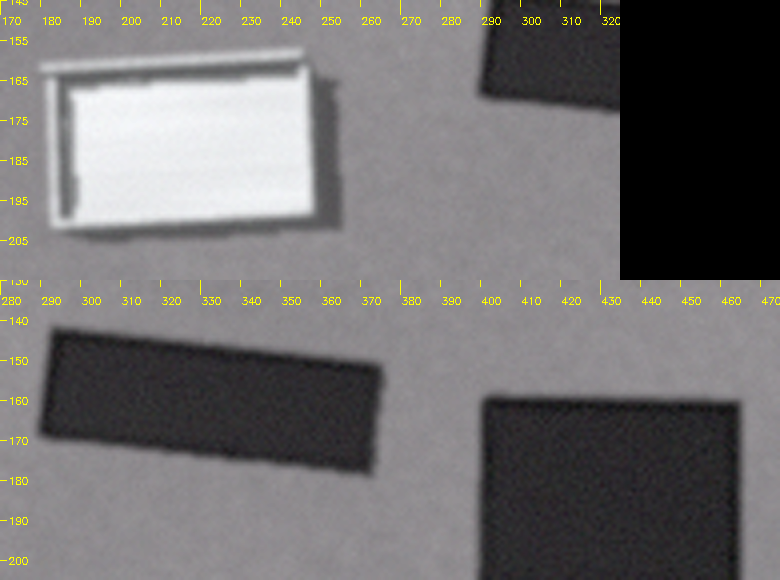

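The enlarged crop confirms both silver attenuators (202,257) and (387,238), the tees and the filter with its jacks pointing down in the image. The turquoise one is separate, just in front of the second attenuator.

```bash
cat >> h.py <<'E'
def px2w(cam,uv,z):
    c=np.load(cam+'.npy',allow_pickle=True).item(); u,v=np.array(uv,float).T
    r=np.stack([(u-c['cx'])/c['fx'],-(v-c['cy'])/c['fy'],-np.ones_like(u)],1)
    q=c['attitude']; r=R.from_quat(np.roll(q,-1)).apply(r); p=c['position']
    return (p+r*((z-p[2])/r[:,2])[:,None])[:,:2]
def w2px(cam,P):
    c=np.load(cam+'.npy',allow_pickle=True).item()
    p=R.from_quat(np.roll(c['attitude'],-1)).inv().apply(np.array(P)-c['position'])
    return np.stack([c['cx']-c['fx']*p[:,0]/p[:,2],c['cy']+c['fy']*p[:,1]/p[:,2]],1)
E
python3 - <<'E'
from h import *
np.set_printoptions(precision=4,suppress=True)
ang=lambda d:np.arctan2(d[1],d[0])
S={}
for n,uv in (('attA',[(201.4,241.6),(203.6,273)]),('attB',[(388.6,221.4),(385.6,254.6)])):
    p=px2w('top',uv,.015); m=p.mean(0); print(n,m,'yaw',ang(p[0]-p[1]),np.linalg.norm(p[0]-p[1])); S[n]=(*m,.015)
for n,cb,st,ce in (('tee1',[(267.4,236),(264,254.4)],(282,248.4),(266,246)),('tee2',[(333.4,229.4),(321,239.6)],(337.6,246.4),(328,234.4))):
    p=px2w('top',cb,.009); m=p.mean(0); s=px2w('top',[st],.009)[0]; print(n,m,px2w('top',[ce],.018),'yaw',ang(s-m),'bar-90',ang(p[0]-p[1]),np.linalg.norm(s-m),np.linalg.norm(p[0]-p[1])); S[n]=(*m,.009)
def quad(n,uv,z):
    p=px2w('top',uv,z); print(n,p.mean(0),'yaw y-edge',ang(p[0]-p[1]),ang(p[3]-p[2]),'x-edge',ang(p[0]-p[3]),ang(p[1]-p[2]),[np.linalg.norm(p[i]-p[i-3]) for i in range(4)]); S[n]=(*p.mean(0),z)
quad('filter',[(451,240.6),(467,243.8),(463.2,262.6),(448.4,260.6)],.026)
quad('long',[(293.25,142),(375.75,151.5),(373.25,178.5),(290,169.25)],.016)
quad('wide',[(400.75,159),(465,160.5),(465,208),(400,208)],.022)
b=px2w('top',[(180.5,161.5),(245.5,158)],.06);f=px2w('top',[(183,202),(248.75,198.25)],.044);print('ledge',b,f,np.vstack([b,f]).mean(0),ang(b[0]-b[1]),ang(f[0]-f[1]))
S['ledge']=(*np.vstack([b,f]).mean(0),.05)
for k,v in S.items(): print(k,w2px('scene',[v])[0])
E
```

```text
attA [0.3789 0.3029] yaw 0.0835276771692421 0.07732349948311756
attB [ 0.422  -0.1493] yaw -0.1092231892533261 0.08174192756914682
tee1 [0.4075 0.1484] [[0.4049 0.1465]] yaw -1.7744538600344177 bar-90 -0.1810762040414656 0.04104144640447768 0.04610401506990237
tee2 [ 0.4325 -0.0032] [[ 0.4319 -0.0052]] yaw -2.4353566607686563 bar-90 -0.8896498455924962 0.038899985166457575 0.03956572161039813
filter [ 0.3858 -0.3159] yaw y-edge 1.3613524105396537 1.4267431686244245 x-edge -0.15888991284414783 -0.2306433768011755 [np.float64(0.038910350251697055), np.float64(0.046360710107307086), np.float64(0.03554086303513379), np.float64(0.04873494379269728)]
long [ 0.6165 -0.0192] yaw y-edge 1.4402383256386704 1.4460495261595403 x-edge -0.11949479347885897 -0.10807155975511248 [np.float64(0.20637391190879986), np.float64(0.06820493590165234), np.float64(0.20714324336399015), np.float64(0.06939568398728534)]
wide [ 0.5533 -0.2622] yaw y-edge 1.5339189431834102 1.559896395947854 x-edge -0.0371895772857336 -0.033621480426045694 [np.float64(0.15702304712215026), np.float64(0.11757673064118951), np.float64(0.157496987276353), np.float64(0.12166702376206692)]
ledge [[0.607  0.347 ]
 [0.6135 0.1905]] [[0.5114 0.3442]
 [0.5188 0.1849]] [0.5627 0.2667] 1.6123881883449012 1.6169496501914584
attA [338.8674 166.736 ]
attB [283.7183 286.6173]
tee1 [326.026  206.3435]
tee2 [311.0546 247.9057]
filter [240.4006 331.6547]
long [367.7566 276.0612]
wide [307.737 341.653]
ledge [389.4466 187.8827]
```

```bash
cat >> h.py <<'E'
def plan(x,y,z,psi):
    "rz to turn first (deg), then tool dx,dy, then dz (m)"
    s=manip.get_state(); r=R.from_quat(np.roll(s['ee_rot'],-1)); yv=r.as_matrix()[:,1]; p0=np.arctan2(yv[1],yv[0])
    d=(psi-p0+np.pi)%(2*np.pi)-np.pi; alt=None
    t=np.array([-np.sin(psi),np.cos(psi)]); e=np.array([x,y])-s['position'][:2]
    yy=np.array([np.cos(psi),np.sin(psi)])
    q1=np.arctan2(y,x); print('rz %.1f dx %.1f dy %.1f dz %.1f mm; q6 end %.2f; clock %.1f w %.4f gf %.1f'%(-np.degrees(d),1e3*e@t,1e3*e@yy,1e3*(s['position'][2]-z),s['qpos'][5]-d+q1-s['qpos'][0],s['clock'],s['width'],s['gripper_force']))
E
python3 -c "
from h import *
plan(.379,.303,.10,1.654)"
```

```text
rz -18.7 dx -218.9 dy -273.8 dz 130.5 mm; q6 end -0.98; clock 0.1 w 0.0851 gf 0.0
```

```bash
python3 -m pendant '[{"rz":-6.2},{"rz":-6.2},{"rz":-6.2},{"dx":-0.022,"dy":-0.027},{"dx":-0.022,"dy":-0.027},{"dx":-0.022,"dy":-0.027},{"dx":-0.022,"dy":-0.027},{"dx":-0.022,"dy":-0.027},{"dx":-0.022,"dy":-0.027,"dz":0.02},{"dx":-0.022,"dy":-0.027,"dz":0.02},{"dx":-0.022,"dy":-0.027,"dz":0.02},{"dx":-0.022,"dy":-0.027,"dz":0.02}]' 60
python3 -m pendant '[{"dx":-0.021,"dy":-0.031,"dz":0.02},{"dz":0.02},{}]'
python3 -c "
from h import *
plan(.379,.303,.012,1.654)
snap('top','t1.png')"
```

```text
rz -18.7 dx -218.9 dy -273.8 dz 218.5 mm; q6 end -0.98; clock 0.1 w 0.0851 gf 0.0invalid input
invalid input
```

```bash
python3 -m pendant '[{"rz":-6.2,"hand":0.085}]' 60; echo; python3 -m pendant '[{"dx":0,"dy":0,"dz":0,"rx":0,"ry":0,"rz":-6.2,"hand":0.085}]' 60
```

```text
clock: 0.23
position: [0.1381, 0.5579, 0.2308]
ee_rot: [-0.0, 0.066, 0.998, -0.0]
contact_force: [-0.3, 0.0, -0.7]
width: 0.0855
gripper_force: 0.0invalid input
```

```bash
python3 -m pendant '[{"dx":0,"dy":0,"dz":0,"rx":0,"ry":0,"rz":-6.2,"hand":0.085},{"dx":0,"dy":0,"dz":0,"rx":0,"ry":0,"rz":-6.2,"hand":0.085},{"dx":-0.022,"dy":-0.027,"dz":0,"rx":0,"ry":0,"rz":0,"hand":0.085},{"dx":-0.022,"dy":-0.027,"dz":0,"rx":0,"ry":0,"rz":0,"hand":0.085},{"dx":-0.022,"dy":-0.027,"dz":0,"rx":0,"ry":0,"rz":0,"hand":0.085},{"dx":-0.022,"dy":-0.027,"dz":0,"rx":0,"ry":0,"rz":0,"hand":0.085},{"dx":-0.022,"dy":-0.027,"dz":0,"rx":0,"ry":0,"rz":0,"hand":0.085},{"dx":-0.022,"dy":-0.027,"dz":0.02,"rx":0,"ry":0,"rz":0,"hand":0.085},{"dx":-0.022,"dy":-0.027,"dz":0.02,"rx":0,"ry":0,"rz":0,"hand":0.085},{"dx":-0.022,"dy":-0.027,"dz":0.02,"rx":0,"ry":0,"rz":0,"hand":0.085},{"dx":-0.022,"dy":-0.027,"dz":0.02,"rx":0,"ry":0,"rz":0,"hand":0.085},{"dx":-0.021,"dy":-0.031,"dz":0.02,"rx":0,"ry":0,"rz":0,"hand":0.085}]' 60
python3 -m pendant '[{"dx":0,"dy":0,"dz":0.03,"rx":0,"ry":0,"rz":0,"hand":0.085},{"dx":0,"dy":0,"dz":0,"rx":0,"ry":0,"rz":0,"hand":0.085}]'
python3 -c "
from h import *
plan(.379,.303,.012,1.654)
snap('top','t1.png')"
```

```text
clock: 1.23
position: [0.3795, 0.3025, 0.1309]
ee_rot: [0.0, -0.041, 0.999, 0.0]
contact_force: [1.8, -0.5, -0.5]
width: 0.0851
gripper_force: 0.0
clock: 1.4
position: [0.3763, 0.2999, 0.0973]
ee_rot: [-0.005, -0.039, 0.999, -0.002]
contact_force: [-0.6, -1.3, -0.5]
width: 0.0847
gripper_force: 0.0
rz -0.3 dx -3.0 dy 2.9 dz 85.3 mm; q6 end -0.98; clock 1.4 w 0.0847 gf 0.0
```

```bash
python3 -m pendant '[{"dx":0,"dy":0,"dz":0.02,"rx":0,"ry":0,"rz":0,"hand":0.085},{"dx":0,"dy":0,"dz":0.02,"rx":0,"ry":0,"rz":0,"hand":0.085},{"dx":0,"dy":0,"dz":0.01,"rx":0,"ry":0,"rz":0,"hand":0.085},{"dx":0,"dy":0,"dz":0,"rx":0,"ry":0,"rz":0,"hand":0.085},{"dx":0,"dy":0,"dz":0,"rx":0,"ry":0,"rz":0,"hand":0.085},{"dx":0,"dy":0,"dz":0,"rx":0,"ry":0,"rz":0,"hand":0.085}]'
python3 - <<'E'
from h import *
plan(.379,.303,.012,1.654)
snap('top','t1.png'); im=cv2.imread('pics/t1.png'); sc=snap('scene','s1.png')['frame'][:,:,::-1]
a=cv2.resize(im[215:300,160:250],None,fx=5,fy=5,interpolation=2); b=cv2.resize(sc[115:200,290:360],None,fx=5,fy=5,interpolation=2)
cv2.imwrite('pics/c1.png',np.hstack([a,b]))
E
```

```text
clock: 1.95
position: [0.3791, 0.3049, 0.0532]
ee_rot: [0.001, -0.042, 0.999, 0.001]
contact_force: [-0.3, 0.3, 0.4]
width: 0.0848
gripper_force: 0.0
rz -0.0 dx 0.3 dy -1.8 dz 41.2 mm; q6 end -0.98; clock 1.9 w 0.0848 gf 0.0
```

View pics/c1.png

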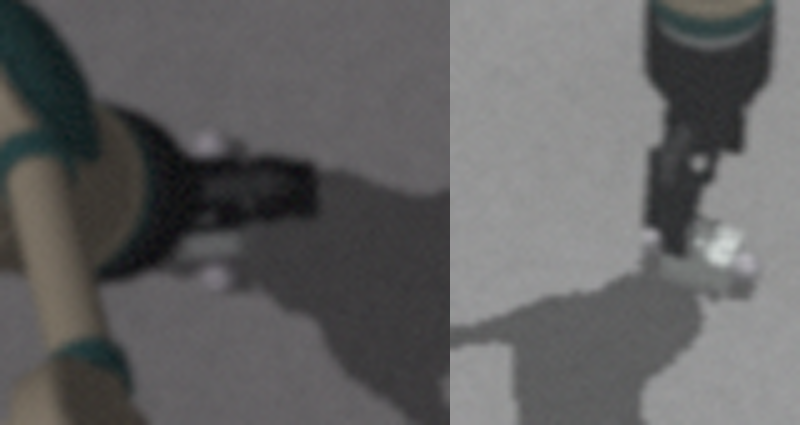

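The fingers straddle attenuator 1, with a connector showing on each side at (212,145) and (217,277) in the crop. Descending and gripping.

```bash
python3 -m pendant '[{"dx":0,"dy":-0.001,"dz":0.02,"rx":0,"ry":0,"rz":0,"hand":0.085},{"dx":0,"dy":-0.001,"dz":0.015,"rx":0,"ry":0,"rz":0,"hand":0.085},{"dx":0,"dy":0,"dz":0.006,"rx":0,"ry":0,"rz":0,"hand":0.085},{"dx":0,"dy":0,"dz":0,"rx":0,"ry":0,"rz":0,"hand":0.085},{"dx":0,"dy":0,"dz":0,"rx":0,"ry":0,"rz":0,"hand":0.02},{"dx":0,"dy":0,"dz":0,"rx":0,"ry":0,"rz":0,"hand":0.02},{"dx":0,"dy":0,"dz":0,"rx":0,"ry":0,"rz":0,"hand":0.02},{"dx":0,"dy":0,"dz":0,"rx":0,"ry":0,"rz":0,"hand":0.02},{"dx":0,"dy":0,"dz":0,"rx":0,"ry":0,"rz":0,"hand":0.02},{"dx":0,"dy":0,"dz":0,"rx":0,"ry":0,"rz":0,"hand":0.02},{"dx":0,"dy":0,"dz":0,"rx":0,"ry":0,"rz":0,"hand":0.02},{"dx":0,"dy":0,"dz":0,"rx":0,"ry":0,"rz":0,"hand":0.02}]' 60
```

```text
clock: 3.05
position: [0.3793, 0.3021, 0.0116]
ee_rot: [0.001, -0.041, 0.999, 0.001]
contact_force: [-1.0, 0.3, 6.1]
width: 0.0288
gripper_force: 60.6
```

```bash
python3 -m pendant '[{"dx":0,"dy":0,"dz":-0.01,"rx":0,"ry":0,"rz":0,"hand":0.02},{"dx":0,"dy":0,"dz":-0.03,"rx":0,"ry":0,"rz":0,"hand":0.02},{"dx":0,"dy":0,"dz":-0.03,"rx":0,"ry":0,"rz":0,"hand":0.02},{"dx":0,"dy":0,"dz":-0.02,"rx":0,"ry":0,"rz":7,"hand":0.02},{"dx":0,"dy":0,"dz":-0.01,"rx":0,"ry":0,"rz":7,"hand":0.02},{"dx":0,"dy":0,"dz":0,"rx":0,"ry":0,"rz":7,"hand":0.02},{"dx":0,"dy":0,"dz":0,"rx":0,"ry":0,"rz":7,"hand":0.02},{"dx":0,"dy":0,"dz":0,"rx":0,"ry":0,"rz":7,"hand":0.02},{"dx":0,"dy":0,"dz":0,"rx":0,"ry":0,"rz":7,"hand":0.02},{"dx":0,"dy":0,"dz":0,"rx":0,"ry":0,"rz":7,"hand":0.02},{"dx":0,"dy":0,"dz":0,"rx":0,"ry":0,"rz":7,"hand":0.02},{"dx":0,"dy":0,"dz":0,"rx":0,"ry":0,"rz":7,"hand":0.02}]'
python3 -m pendant '[{"dx":0,"dy":0,"dz":0,"rx":0,"ry":0,"rz":7,"hand":0.02},{"dx":0,"dy":0,"dz":0,"rx":0,"ry":0,"rz":7,"hand":0.02},{"dx":0,"dy":0,"dz":0,"rx":0,"ry":0,"rz":7,"hand":0.02},{"dx":0,"dy":0,"dz":0,"rx":0,"ry":0,"rz":7,"hand":0.02},{"dx":0,"dy":0,"dz":0,"rx":0,"ry":0,"rz":7,"hand":0.02},{"dx":0,"dy":0,"dz":0,"rx":0,"ry":0,"rz":0,"hand":0.02},{"dx":0,"dy":0,"dz":0,"rx":0,"ry":0,"rz":0,"hand":0.02}]'
python3 -c "
from h import *
plan(.6226,.0306,.06,-.122)"
```

```text
clock: 4.05
position: [0.3782, 0.3012, 0.1103]
ee_rot: [-0.0, 0.49, 0.872, -0.0]
contact_force: [0.3, 0.7, -2.2]
width: 0.0289
gripper_force: 59.8
clock: 4.63
position: [0.3783, 0.3013, 0.1104]
ee_rot: [-0.0, 0.726, 0.688, -0.0]
contact_force: [-0.3, 0.3, -1.8]
width: 0.0289
gripper_force: 59.8
rz 3.9 dx -239.0 dy 275.4 dz 50.4 mm; q6 end 0.17; clock 4.6 w 0.0289 gf 59.8
```

```bash
python3 -m pendant '[{"dx":0,"dy":0,"dz":0,"rx":0,"ry":0,"rz":3.9,"hand":0.02},{"dx":-0.024,"dy":0.0275,"dz":0,"rx":0,"ry":0,"rz":0,"hand":0.02},{"dx":-0.024,"dy":0.0275,"dz":0,"rx":0,"ry":0,"rz":0,"hand":0.02},{"dx":-0.024,"dy":0.0275,"dz":0,"rx":0,"ry":0,"rz":0,"hand":0.02},{"dx":-0.024,"dy":0.0275,"dz":0,"rx":0,"ry":0,"rz":0,"hand":0.02},{"dx":-0.024,"dy":0.0275,"dz":0,"rx":0,"ry":0,"rz":0,"hand":0.02},{"dx":-0.024,"dy":0.0275,"dz":0,"rx":0,"ry":0,"rz":0,"hand":0.02},{"dx":-0.024,"dy":0.0275,"dz":0,"rx":0,"ry":0,"rz":0,"hand":0.02},{"dx":-0.024,"dy":0.0275,"dz":0,"rx":0,"ry":0,"rz":0,"hand":0.02},{"dx":-0.024,"dy":0.0275,"dz":0,"rx":0,"ry":0,"rz":0,"hand":0.02},{"dx":-0.012,"dy":0.014,"dz":0,"rx":0,"ry":0,"rz":0,"hand":0.02},{"dx":-0.011,"dy":0.014,"dz":0,"rx":0,"ry":0,"rz":0,"hand":0.02}]'
python3 -m pendant '[{"dx":0,"dy":0,"dz":0.02,"rx":0,"ry":0,"rz":0,"hand":0.02},{"dx":0,"dy":0,"dz":0.02,"rx":0,"ry":0,"rz":0,"hand":0.02},{"dx":0,"dy":0,"dz":0.01,"rx":0,"ry":0,"rz":0,"hand":0.02},{"dx":0,"dy":0,"dz":0,"rx":0,"ry":0,"rz":0,"hand":0.02},{"dx":0,"dy":0,"dz":0,"rx":0,"ry":0,"rz":0,"hand":0.02}]'
python3 - <<'E'
from h import *
plan(.6226,.0306,.0165,-.122)
im=snap('top','t2.png')['frame'][:,:,::-1]; sc=snap('scene','s2.png')['frame'][:,:,::-1]
a=cv2.resize(im[110:210,270:390],None,fx=4,fy=4,interpolation=2); b=cv2.resize(sc[220:320,330:410],None,fx=4,fy=4,interpolation=2)
cv2.imwrite('pics/c2.png',np.hstack([a,b]))
E
```

```text
clock: 5.63
position: [0.623, 0.0278, 0.1102]
ee_rot: [-0.0, 0.75, 0.662, -0.0]
contact_force: [-0.2, 0.4, -2.4]
width: 0.029
gripper_force: 59.9
clock: 6.05
position: [0.6215, 0.0301, 0.0602]
ee_rot: [-0.001, 0.75, 0.662, -0.001]
contact_force: [-0.5, -0.3, -2.6]
width: 0.0286
gripper_force: 59.9
rz -0.1 dx 0.7 dy 1.1 dz 43.7 mm; q6 end 0.17; clock 6.0 w 0.0286 gf 59.9
```

View pics/c2.png

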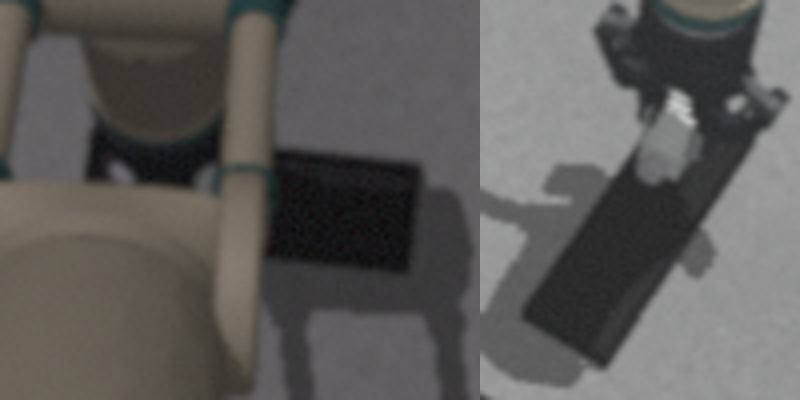

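The attenuator hangs over the +y half of the long tray, at (665,150) in the crop. Lowering, then releasing.

```bash
python3 -m pendant '[{"dx":0.001,"dy":0.001,"dz":0.015,"rx":0,"ry":0,"rz":0,"hand":0.02},{"dx":0,"dy":0,"dz":0.013,"rx":0,"ry":0,"rz":0,"hand":0.02},{"dx":0,"dy":0,"dz":0.008,"rx":0,"ry":0,"rz":0,"hand":0.02},{"dx":0,"dy":0,"dz":0.004,"rx":0,"ry":0,"rz":0,"hand":0.02},{"dx":0,"dy":0,"dz":0,"rx":0,"ry":0,"rz":0,"hand":0.02},{"dx":0,"dy":0,"dz":0,"rx":0,"ry":0,"rz":0,"hand":0.02}]'
python3 -m pendant '[{"dx":0,"dy":0,"dz":0.002,"rx":0,"ry":0,"rz":0,"hand":0.02},{"dx":0,"dy":0,"dz":0,"rx":0,"ry":0,"rz":0,"hand":0.02}]'
```

```text
clock: 6.65
position: [0.6235, 0.0308, 0.0213]
ee_rot: [0.0, 0.75, 0.661, 0.0]
contact_force: [0.5, -0.3, -1.5]
width: 0.0283
gripper_force: 60.0
clock: 6.82
position: [0.6235, 0.0307, 0.0192]
ee_rot: [0.0, 0.75, 0.661, 0.0]
contact_force: [0.7, -0.0, -2.1]
width: 0.0286
gripper_force: 60.0
```

```bash
python3 -m pendant '[{"dx":0,"dy":0,"dz":0.002,"rx":0,"ry":0,"rz":0,"hand":0.02},{"dx":0,"dy":0,"dz":0.001,"rx":0,"ry":0,"rz":0,"hand":0.02},{"dx":0,"dy":0,"dz":0,"rx":0,"ry":0,"rz":0,"hand":0.02},{"dx":0,"dy":0,"dz":0,"rx":0,"ry":0,"rz":0,"hand":0.05},{"dx":0,"dy":0,"dz":0,"rx":0,"ry":0,"rz":0,"hand":0.07},{"dx":0,"dy":0,"dz":0,"rx":0,"ry":0,"rz":0,"hand":0.085},{"dx":0,"dy":0,"dz":0,"rx":0,"ry":0,"rz":0,"hand":0.085},{"dx":0,"dy":0,"dz":0,"rx":0,"ry":0,"rz":0,"hand":0.085},{"dx":0,"dy":0,"dz":-0.01,"rx":0,"ry":0,"rz":0,"hand":0.085},{"dx":0,"dy":0,"dz":-0.03,"rx":0,"ry":0,"rz":0,"hand":0.085},{"dx":0,"dy":0,"dz":-0.04,"rx":0,"ry":0,"rz":0,"hand":0.085},{"dx":0,"dy":0,"dz":-0.02,"rx":0,"ry":0,"rz":0,"hand":0.085}]'
python3 -c "
from h import *
plan(.422,-.149,.06,1.462);plan(.422,-.149,.06,1.462-np.pi)"
```

```text
clock: 7.82
position: [0.625, 0.0307, 0.1203]
ee_rot: [0.002, 0.75, 0.661, 0.002]
contact_force: [-0.0, 0.1, 1.1]
width: 0.0846
gripper_force: 0.0
rz -91.0 dx 182.3 dy -200.6 dz 60.3 mm; q6 end -1.80; clock 7.8 w 0.0846 gf 0.0
rz 89.0 dx -182.3 dy 200.6 dz 60.3 mm; q6 end 1.34; clock 7.8 w 0.0846 gf 0.0
```

```bash
python3 -m pendant '[{"dx":0,"dy":0,"dz":0,"rx":0,"ry":0,"rz":6.9,"hand":0.085},{"dx":0,"dy":0,"dz":0,"rx":0,"ry":0,"rz":6.9,"hand":0.085},{"dx":0,"dy":0,"dz":0,"rx":0,"ry":0,"rz":6.9,"hand":0.085},{"dx":0,"dy":0,"dz":0,"rx":0,"ry":0,"rz":6.9,"hand":0.085},{"dx":0,"dy":0,"dz":0,"rx":0,"ry":0,"rz":6.9,"hand":0.085},{"dx":0,"dy":0,"dz":0,"rx":0,"ry":0,"rz":6.9,"hand":0.085},{"dx":0,"dy":0,"dz":0,"rx":0,"ry":0,"rz":6.9,"hand":0.085},{"dx":0,"dy":0,"dz":0,"rx":0,"ry":0,"rz":6.9,"hand":0.085},{"dx":0,"dy":0,"dz":0,"rx":0,"ry":0,"rz":6.9,"hand":0.085},{"dx":0,"dy":0,"dz":0,"rx":0,"ry":0,"rz":6.9,"hand":0.085},{"dx":0,"dy":0,"dz":0,"rx":0,"ry":0,"rz":6.9,"hand":0.085},{"dx":0,"dy":0,"dz":0,"rx":0,"ry":0,"rz":6.9,"hand":0.085}]'
python3 -m pendant '[{"dx":0,"dy":0,"dz":0,"rx":0,"ry":0,"rz":6.3,"hand":0.085},{"dx":-0.02,"dy":0.022,"dz":0,"rx":0,"ry":0,"rz":0,"hand":0.085},{"dx":-0.022,"dy":0.024,"dz":0,"rx":0,"ry":0,"rz":0,"hand":0.085},{"dx":-0.022,"dy":0.024,"dz":0,"rx":0,"ry":0,"rz":0,"hand":0.085},{"dx":-0.022,"dy":0.024,"dz":0,"rx":0,"ry":0,"rz":0,"hand":0.085},{"dx":-0.022,"dy":0.024,"dz":0,"rx":0,"ry":0,"rz":0,"hand":0.085},{"dx":-0.022,"dy":0.024,"dz":0,"rx":0,"ry":0,"rz":0,"hand":0.085},{"dx":-0.022,"dy":0.024,"dz":0,"rx":0,"ry":0,"rz":0,"hand":0.085},{"dx":-0.02,"dy":0.022,"dz":0.01,"rx":0,"ry":0,"rz":0,"hand":0.085},{"dx":-0.01,"dy":0.012,"dz":0.02,"rx":0,"ry":0,"rz":0,"hand":0.085},{"dx":0,"dy":0,"dz":0.03,"rx":0,"ry":0,"rz":0,"hand":0.085},{"dx":0,"dy":0,"dz":0,"rx":0,"ry":0,"rz":0,"hand":0.085}]'
python3 -m pendant '[{"dx":0,"dy":0,"dz":0,"rx":0,"ry":0,"rz":0,"hand":0.085},{"dx":0,"dy":0,"dz":0,"rx":0,"ry":0,"rz":0,"hand":0.085}]'
python3 -c "
from h import *
plan(.422,-.149,.012,1.462-np.pi)"
```

```text
clock: 8.82
position: [0.6232, 0.0307, 0.1166]
ee_rot: [-0.0, 1.0, -0.003, 0.0]
contact_force: [0.1, 0.2, -0.3]
width: 0.0848
gripper_force: 0.0
clock: 9.82
position: [0.4166, -0.1472, 0.0531]
ee_rot: [-0.002, 0.998, -0.056, -0.003]
contact_force: [-0.9, 1.2, -0.1]
width: 0.0848
gripper_force: 0.0
clock: 9.98
position: [0.4214, -0.1483, 0.0568]
ee_rot: [0.0, 0.998, -0.055, 0.001]
contact_force: [0.8, -0.4, 0.9]
width: 0.0847
gripper_force: 0.0
rz -0.1 dx 0.7 dy 0.6 dz 44.8 mm; q6 end 1.34; clock 10.0 w 0.0847 gf 0.0
```

```bash
python3 -m pendant '[{"dx":0,"dy":0,"dz":0.018,"rx":0,"ry":0,"rz":0,"hand":0.085},{"dx":0,"dy":0,"dz":0.016,"rx":0,"ry":0,"rz":0,"hand":0.085},{"dx":0,"dy":0,"dz":0.008,"rx":0,"ry":0,"rz":0,"hand":0.085},{"dx":0,"dy":0,"dz":0.003,"rx":0,"ry":0,"rz":0,"hand":0.085},{"dx":0,"dy":0,"dz":0,"rx":0,"ry":0,"rz":0,"hand":0.02},{"dx":0,"dy":0,"dz":0,"rx":0,"ry":0,"rz":0,"hand":0.02},{"dx":0,"dy":0,"dz":0,"rx":0,"ry":0,"rz":0,"hand":0.02},{"dx":0,"dy":0,"dz":0,"rx":0,"ry":0,"rz":0,"hand":0.02},{"dx":0,"dy":0,"dz":0,"rx":0,"ry":0,"rz":0,"hand":0.02},{"dx":0,"dy":0,"dz":0,"rx":0,"ry":0,"rz":0,"hand":0.02},{"dx":0,"dy":0,"dz":0,"rx":0,"ry":0,"rz":0,"hand":0.02},{"dx":0,"dy":0,"dz":0,"rx":0,"ry":0,"rz":0,"hand":0.02}]' 60
python3 -m pendant '[{"dx":0,"dy":0,"dz":-0.01,"rx":0,"ry":0,"rz":0,"hand":0.02},{"dx":0,"dy":0,"dz":-0.03,"rx":0,"ry":0,"rz":0,"hand":0.02},{"dx":0,"dy":0,"dz":-0.03,"rx":0,"ry":0,"rz":0,"hand":0.02},{"dx":0,"dy":0,"dz":-0.02,"rx":0,"ry":0,"rz":-6.9,"hand":0.02},{"dx":0,"dy":0,"dz":-0.01,"rx":0,"ry":0,"rz":-6.9,"hand":0.02},{"dx":0,"dy":0,"dz":0,"rx":0,"ry":0,"rz":-6.9,"hand":0.02},{"dx":0,"dy":0,"dz":0,"rx":0,"ry":0,"rz":-6.9,"hand":0.02},{"dx":0,"dy":0,"dz":0,"rx":0,"ry":0,"rz":-6.9,"hand":0.02},{"dx":0,"dy":0,"dz":0,"rx":0,"ry":0,"rz":-6.9,"hand":0.02},{"dx":0,"dy":0,"dz":0,"rx":0,"ry":0,"rz":-6.9,"hand":0.02},{"dx":0,"dy":0,"dz":0,"rx":0,"ry":0,"rz":-6.9,"hand":0.02},{"dx":0,"dy":0,"dz":0,"rx":0,"ry":0,"rz":-6.9,"hand":0.02}]'
python3 -m pendant '[{"dx":0,"dy":0,"dz":0,"rx":0,"ry":0,"rz":-6.9,"hand":0.02},{"dx":0,"dy":0,"dz":0,"rx":0,"ry":0,"rz":-6.9,"hand":0.02},{"dx":0,"dy":0,"dz":0,"rx":0,"ry":0,"rz":-6.9,"hand":0.02},{"dx":0,"dy":0,"dz":0,"rx":0,"ry":0,"rz":-6.2,"hand":0.02},{"dx":0,"dy":0,"dz":0,"rx":0,"ry":0,"rz":0,"hand":0.02},{"dx":0,"dy":0,"dz":0,"rx":0,"ry":0,"rz":0,"hand":0.02}]'
python3 -c "
from h import *
plan(.6104,-.0686,.06,-.122)
snap('top','t3.png')"
```

```text
clock: 10.98
position: [0.4208, -0.1483, 0.0115]
ee_rot: [0.0, 0.998, -0.055, 0.001]
contact_force: [-0.8, 1.5, 5.1]
width: 0.0285
gripper_force: 60.2
clock: 11.98
position: [0.4199, -0.148, 0.1107]
ee_rot: [-0.0, 0.882, 0.47, -0.0]
contact_force: [-0.8, -0.0, -1.1]
width: 0.029
gripper_force: 59.6
clock: 12.48
position: [0.42, -0.148, 0.1107]
ee_rot: [-0.0, 0.752, 0.66, 0.0]
contact_force: [-0.7, 0.1, -1.7]
width: 0.0287
gripper_force: 59.6
rz -0.5 dx 102.0 dy 179.3 dz 50.7 mm; q6 end 0.01; clock 12.5 w 0.0287 gf 59.6
```

```bash
python3 -m pendant '[{"dx":0.015,"dy":0.026,"dz":0,"rx":0,"ry":0,"rz":0,"hand":0.02},{"dx":0.017,"dy":0.03,"dz":0,"rx":0,"ry":0,"rz":0,"hand":0.02},{"dx":0.017,"dy":0.03,"dz":0,"rx":0,"ry":0,"rz":0,"hand":0.02},{"dx":0.017,"dy":0.03,"dz":0,"rx":0,"ry":0,"rz":0,"hand":0.02},{"dx":0.017,"dy":0.03,"dz":0,"rx":0,"ry":0,"rz":0,"hand":0.02},{"dx":0.011,"dy":0.02,"dz":0,"rx":0,"ry":0,"rz":-0.5,"hand":0.02},{"dx":0.008,"dy":0.013,"dz":0,"rx":0,"ry":0,"rz":0,"hand":0.02},{"dx":0,"dy":0,"dz":0.02,"rx":0,"ry":0,"rz":0,"hand":0.02},{"dx":0,"dy":0,"dz":0.02,"rx":0,"ry":0,"rz":0,"hand":0.02},{"dx":0,"dy":0,"dz":0.01,"rx":0,"ry":0,"rz":0,"hand":0.02},{"dx":0,"dy":0,"dz":0,"rx":0,"ry":0,"rz":0,"hand":0.02},{"dx":0,"dy":0,"dz":0,"rx":0,"ry":0,"rz":0,"hand":0.02}]'
python3 -c "
from h import *
plan(.6104,-.0686,.0163,-.122)"
```

```text
clock: 13.53
position: [0.6102, -0.0696, 0.0602]
ee_rot: [-0.001, 0.748, 0.663, -0.0]
contact_force: [0.2, 0.2, -1.0]
width: 0.0284
gripper_force: 59.7
rz 0.1 dx 1.0 dy 0.1 dz 43.9 mm; q6 end 0.01; clock 13.5 w 0.0284 gf 59.7
```

```bash
python3 -m pendant '[{"dx":0.001,"dy":0,"dz":0.018,"rx":0,"ry":0,"rz":0,"hand":0.02},{"dx":0,"dy":0,"dz":0.013,"rx":0,"ry":0,"rz":0,"hand":0.02},{"dx":0,"dy":0,"dz":0.008,"rx":0,"ry":0,"rz":0,"hand":0.02},{"dx":0,"dy":0,"dz":0.004,"rx":0,"ry":0,"rz":0,"hand":0.02},{"dx":0,"dy":0,"dz":0,"rx":0,"ry":0,"rz":0,"hand":0.02},{"dx":0,"dy":0,"dz":0.001,"rx":0,"ry":0,"rz":0,"hand":0.02},{"dx":0,"dy":0,"dz":0,"rx":0,"ry":0,"rz":0,"hand":0.02}]'
python3 -m pendant '[{"dx":0,"dy":0,"dz":0,"rx":0,"ry":0,"rz":0,"hand":0.05},{"dx":0,"dy":0,"dz":0,"rx":0,"ry":0,"rz":0,"hand":0.07},{"dx":0,"dy":0,"dz":0,"rx":0,"ry":0,"rz":0,"hand":0.085},{"dx":0,"dy":0,"dz":0,"rx":0,"ry":0,"rz":0,"hand":0.085},{"dx":0,"dy":0,"dz":0,"rx":0,"ry":0,"rz":0,"hand":0.085},{"dx":0,"dy":0,"dz":-0.01,"rx":0,"ry":0,"rz":0,"hand":0.085},{"dx":0,"dy":0,"dz":-0.03,"rx":0,"ry":0,"rz":0,"hand":0.085},{"dx":0,"dy":0,"dz":-0.04,"rx":0,"ry":0,"rz":0,"hand":0.085},{"dx":0,"dy":0,"dz":-0.02,"rx":0,"ry":0,"rz":3.9,"hand":0.085}]'
python3 -c "
from h import *
plan(.4013,.1224,.05,-.189)"
```

```text
clock: 14.12
position: [0.6115, -0.0688, 0.0175]
ee_rot: [0.001, 0.748, 0.664, 0.001]
contact_force: [0.0, -0.8, -1.5]
width: 0.0284
gripper_force: 59.7
clock: 14.87
position: [0.6127, -0.0689, 0.1212]
ee_rot: [0.002, 0.77, 0.638, 0.002]
contact_force: [0.4, 0.2, 0.8]
width: 0.085
gripper_force: 0.0
rz 0.1 dx 148.2 dy -243.5 dz 71.2 mm; q6 end 0.49; clock 14.9 w 0.0850 gf 0.0
```

```bash
python3 -m pendant '[{"dx":0.018,"dy":-0.03,"dz":0,"rx":0,"ry":0,"rz":0,"hand":0.085},{"dx":0.0185,"dy":-0.0305,"dz":0,"rx":0,"ry":0,"rz":0,"hand":0.085},{"dx":0.0185,"dy":-0.0305,"dz":0,"rx":0,"ry":0,"rz":0,"hand":0.085},{"dx":0.0185,"dy":-0.0305,"dz":0,"rx":0,"ry":0,"rz":0,"hand":0.085},{"dx":0.0185,"dy":-0.0305,"dz":0,"rx":0,"ry":0,"rz":0,"hand":0.085},{"dx":0.0185,"dy":-0.0305,"dz":0,"rx":0,"ry":0,"rz":0,"hand":0.085},{"dx":0.0185,"dy":-0.0305,"dz":0,"rx":0,"ry":0,"rz":0,"hand":0.085},{"dx":0.012,"dy":-0.02,"dz":0.02,"rx":0,"ry":0,"rz":0,"hand":0.085},{"dx":0.007,"dy":-0.011,"dz":0.03,"rx":0,"ry":0,"rz":0,"hand":0.06},{"dx":0,"dy":0,"dz":0.02,"rx":0,"ry":0,"rz":0,"hand":0.06},{"dx":0,"dy":0,"dz":0,"rx":0,"ry":0,"rz":0,"hand":0.06},{"dx":0,"dy":0,"dz":0,"rx":0,"ry":0,"rz":0,"hand":0.06}]'
python3 - <<'E'
from h import *
plan(.4013,.1224,.002,-.189)
im=snap('top','t4.png')['frame'][:,:,::-1]; sc=snap('scene','s4.png')['frame'][:,:,::-1]
a=cv2.resize(im[130:280,240:400],None,fx=3,fy=3,interpolation=2); b=cv2.resize(sc[160:310,300:405],None,fx=3,fy=3,interpolation=2)
cv2.imwrite('pics/c4.png',np.hstack([a,b]))
E
```

```text
clock: 15.87
position: [0.3984, 0.1223, 0.0469]
ee_rot: [-0.0, 0.77, 0.638, -0.0]
contact_force: [-0.1, -0.8, 0.5]
width: 0.0598
gripper_force: 0.0
rz 0.1 dx 0.6 dy 2.8 dz 44.9 mm; q6 end 0.49; clock 15.9 w 0.0598 gf 0.0
```

View pics/c4.png

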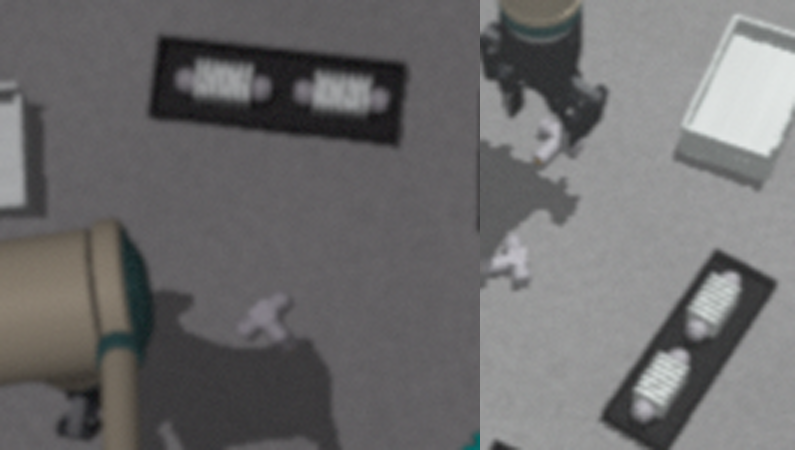

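Both attenuators lie inside the long tray, at (225,80) and (343,92) in the crop. The fingers are over the stem of T-piece 1, so down to grip it.

```bash
python3 -m pendant '[{"dx":0,"dy":0.002,"dz":0.018,"rx":0,"ry":0,"rz":0,"hand":0.06},{"dx":0,"dy":0,"dz":0.016,"rx":0,"ry":0,"rz":0,"hand":0.06},{"dx":0,"dy":0,"dz":0.006,"rx":0,"ry":0,"rz":0,"hand":0.06},{"dx":0,"dy":0,"dz":0.002,"rx":0,"ry":0,"rz":0,"hand":0.06},{"dx":0,"dy":0,"dz":0,"rx":0,"ry":0,"rz":0,"hand":0.06},{"dx":0,"dy":0,"dz":0,"rx":0,"ry":0,"rz":0,"hand":0.06}]'
python3 -c "
from h import *
plan(.4013,.1224,.003,-.189)"
```

```text
clock: 16.47
position: [0.4015, 0.1218, 0.0054]
ee_rot: [0.0, 0.77, 0.638, 0.001]
contact_force: [-0.2, 0.3, -0.4]
width: 0.06
gripper_force: 0.0
rz 0.1 dx 0.5 dy -0.3 dz 2.4 mm; q6 end 0.48; clock 16.5 w 0.0600 gf 0.0
```

```bash
python3 -m pendant '[{"dx":0,"dy":0,"dz":0.002,"rx":0,"ry":0,"rz":0,"hand":0.06},{"dx":0,"dy":0,"dz":0,"rx":0,"ry":0,"rz":0,"hand":0.005},{"dx":0,"dy":0,"dz":0,"rx":0,"ry":0,"rz":0,"hand":0.005},{"dx":0,"dy":0,"dz":0,"rx":0,"ry":0,"rz":0,"hand":0.005},{"dx":0,"dy":0,"dz":0,"rx":0,"ry":0,"rz":0,"hand":0.005},{"dx":0,"dy":0,"dz":0,"rx":0,"ry":0,"rz":0,"hand":0.005},{"dx":0,"dy":0,"dz":0,"rx":0,"ry":0,"rz":0,"hand":0.005},{"dx":0,"dy":0,"dz":0,"rx":0,"ry":0,"rz":0,"hand":0.005},{"dx":0,"dy":0,"dz":0,"rx":0,"ry":0,"rz":0,"hand":0.005}]' 60
python3 -m pendant '[{"dx":0,"dy":0,"dz":-0.01,"rx":0,"ry":0,"rz":0,"hand":0.005},{"dx":0,"dy":0,"dz":-0.02,"rx":0,"ry":0,"rz":0,"hand":0.005},{"dx":0,"dy":0,"dz":-0.03,"rx":0,"ry":0,"rz":0,"hand":0.005},{"dx":0,"dy":0,"dz":-0.02,"rx":0,"ry":0,"rz":0,"hand":0.005},{"dx":0,"dy":0,"dz":0,"rx":0,"ry":0,"rz":0,"hand":0.005},{"dx":0,"dy":0,"dz":0,"rx":0,"ry":0,"rz":0,"hand":0.005}]'
python3 - <<'E'
from h import *
plan(.541,-.2256,.05,-1.6)
E
```

```text
clock: 17.22
position: [0.4006, 0.1218, 0.0028]
ee_rot: [0.0, 0.77, 0.638, 0.0]
contact_force: [-1.1, -0.4, 5.2]
width: 0.0132
gripper_force: 58.5
clock: 17.72
position: [0.4011, 0.1219, 0.0832]
ee_rot: [0.001, 0.77, 0.638, 0.001]
contact_force: [0.2, -0.4, -0.9]
width: 0.0136
gripper_force: 58.5
rz 81.0 dx 150.0 dy 343.3 dz 33.2 mm; q6 end 1.20; clock 17.7 w 0.0136 gf 58.5
```

```bash
python3 -m pendant '[{"dx":0,"dy":0,"dz":0,"rx":0,"ry":0,"rz":6.7,"hand":0.005},{"dx":0,"dy":0,"dz":0,"rx":0,"ry":0,"rz":6.8,"hand":0.005},{"dx":0,"dy":0,"dz":0,"rx":0,"ry":0,"rz":6.8,"hand":0.005},{"dx":0,"dy":0,"dz":0,"rx":0,"ry":0,"rz":6.8,"hand":0.005},{"dx":0,"dy":0,"dz":0,"rx":0,"ry":0,"rz":6.8,"hand":0.005},{"dx":0,"dy":0,"dz":0,"rx":0,"ry":0,"rz":6.8,"hand":0.005},{"dx":0,"dy":0,"dz":0,"rx":0,"ry":0,"rz":6.8,"hand":0.005},{"dx":0,"dy":0,"dz":0,"rx":0,"ry":0,"rz":6.8,"hand":0.005},{"dx":0,"dy":0,"dz":0,"rx":0,"ry":0,"rz":6.7,"hand":0.005},{"dx":0,"dy":0,"dz":0,"rx":0,"ry":0,"rz":6.7,"hand":0.005},{"dx":0,"dy":0,"dz":0,"rx":0,"ry":0,"rz":6.7,"hand":0.005},{"dx":0,"dy":0,"dz":0,"rx":0,"ry":0,"rz":6.6,"hand":0.005}]'
python3 -m pendant '[{"dx":0.011,"dy":0.025,"dz":0,"rx":0,"ry":0,"rz":0,"hand":0.005},{"dx":0.013,"dy":0.03,"dz":0,"rx":0,"ry":0,"rz":0,"hand":0.005},{"dx":0.013,"dy":0.03,"dz":0,"rx":0,"ry":0,"rz":0,"hand":0.005},{"dx":0.013,"dy":0.03,"dz":0,"rx":0,"ry":0,"rz":0,"hand":0.005},{"dx":0.013,"dy":0.03,"dz":0,"rx":0,"ry":0,"rz":0,"hand":0.005},{"dx":0.013,"dy":0.03,"dz":0,"rx":0,"ry":0,"rz":0,"hand":0.005},{"dx":0.013,"dy":0.03,"dz":0,"rx":0,"ry":0,"rz":0,"hand":0.005},{"dx":0.013,"dy":0.03,"dz":0,"rx":0,"ry":0,"rz":0,"hand":0.005},{"dx":0.013,"dy":0.03,"dz":0,"rx":0,"ry":0,"rz":0,"hand":0.005},{"dx":0.013,"dy":0.03,"dz":0,"rx":0,"ry":0,"rz":0,"hand":0.005},{"dx":0.013,"dy":0.029,"dz":0,"rx":0,"ry":0,"rz":0,"hand":0.005},{"dx":0.009,"dy":0.019,"dz":0,"rx":0,"ry":0,"rz":0,"hand":0.005}]'
python3 -m pendant '[{"dx":0,"dy":0,"dz":0.015,"rx":0,"ry":0,"rz":0,"hand":0.005},{"dx":0,"dy":0,"dz":0.018,"rx":0,"ry":0,"rz":0,"hand":0.005},{"dx":0,"dy":0,"dz":0,"rx":0,"ry":0,"rz":0,"hand":0.005},{"dx":0,"dy":0,"dz":0,"rx":0,"ry":0,"rz":0,"hand":0.005}]'
python3 - <<'E'
from h import *
plan(.541,-.2256,.0075,-1.6)
im=snap('top','t5.png')['frame'][:,:,::-1]; sc=snap('scene','s5.png')['frame'][:,:,::-1]
a=cv2.resize(im[130:250,380:480],None,fx=4,fy=4,interpolation=2); b=cv2.resize(sc[290:390,260:360],None,fx=4,fy=4,interpolation=2)
b=cv2.copyMakeBorder(b,0,80,0,0,0)
cv2.imwrite('pics/c5.png',np.hstack([a,b]))
E
```

```text
clock: 18.72
position: [0.399, 0.1216, 0.0808]
ee_rot: [0.0, 1.0, -0.018, -0.002]
contact_force: [-0.4, -1.0, -0.8]
width: 0.0133
gripper_force: 58.5
clock: 19.72
position: [0.5403, -0.2281, 0.0802]
ee_rot: [-0.0, 1.0, -0.016, -0.001]
contact_force: [-0.2, 1.1, -0.8]
width: 0.0135
gripper_force: 58.8
clock: 20.05
position: [0.5382, -0.2244, 0.047]
ee_rot: [-0.002, 1.0, -0.015, -0.003]
contact_force: [-0.7, 0.5, -0.6]
width: 0.0136
gripper_force: 58.8
rz -0.1 dx 2.8 dy 1.1 dz 39.5 mm; q6 end 1.20; clock 20.1 w 0.0136 gf 58.8
```

View pics/c5.png

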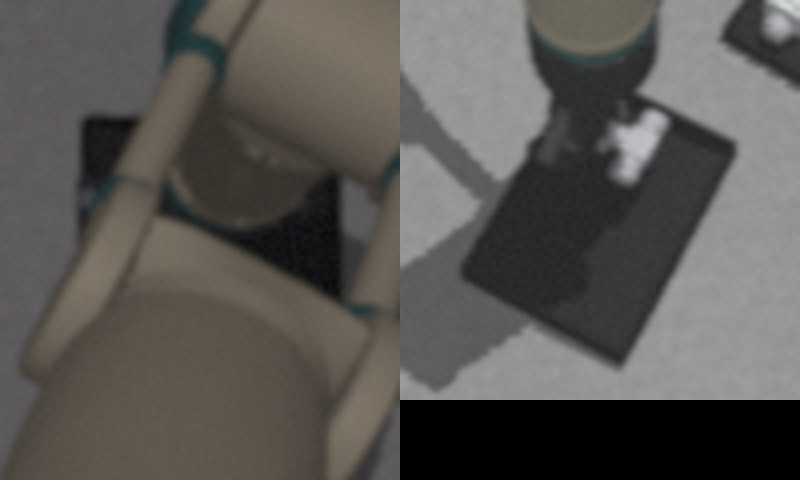

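T-piece 1 hangs level over the +y half of the wide tray, at (640,150) in the crop. Lowering and releasing with a small opening.

```bash
python3 -m pendant '[{"dx":0.001,"dy":0,"dz":0.015,"rx":0,"ry":0,"rz":0,"hand":0.005},{"dx":0,"dy":0,"dz":0.014,"rx":0,"ry":0,"rz":0,"hand":0.005},{"dx":0,"dy":0,"dz":0.007,"rx":0,"ry":0,"rz":0,"hand":0.005},{"dx":0,"dy":0,"dz":0.003,"rx":0,"ry":0,"rz":0,"hand":0.005},{"dx":0,"dy":0,"dz":0,"rx":0,"ry":0,"rz":0,"hand":0.005},{"dx":0,"dy":0,"dz":0,"rx":0,"ry":0,"rz":0,"hand":0.005}]'
python3 -c "
from h import *
plan(.541,-.2256,.0072,-1.6)"
```

```text
clock: 20.65
position: [0.5417, -0.2256, 0.0113]
ee_rot: [0.0, 1.0, -0.015, 0.001]
contact_force: [0.1, -0.2, -0.8]
width: 0.0132
gripper_force: 58.8
rz -0.0 dx -0.7 dy 0.0 dz 4.1 mm; q6 end 1.20; clock 20.6 w 0.0132 gf 58.8
```

```bash
python3 -m pendant '[{"dx":0,"dy":0,"dz":0.002,"rx":0,"ry":0,"rz":0,"hand":0.005},{"dx":0,"dy":0,"dz":0.0015,"rx":0,"ry":0,"rz":0,"hand":0.005},{"dx":0,"dy":0,"dz":0,"rx":0,"ry":0,"rz":0,"hand":0.005},{"dx":0,"dy":0,"dz":0,"rx":0,"ry":0,"rz":0,"hand":0.025},{"dx":0,"dy":0,"dz":0,"rx":0,"ry":0,"rz":0,"hand":0.035},{"dx":0,"dy":0,"dz":0,"rx":0,"ry":0,"rz":0,"hand":0.035},{"dx":0,"dy":0,"dz":0,"rx":0,"ry":0,"rz":0,"hand":0.035},{"dx":0,"dy":0,"dz":-0.01,"rx":0,"ry":0,"rz":0,"hand":0.035},{"dx":0,"dy":0,"dz":-0.02,"rx":0,"ry":0,"rz":0,"hand":0.035},{"dx":0,"dy":0,"dz":-0.03,"rx":0,"ry":0,"rz":0,"hand":0.06},{"dx":0,"dy":0,"dz":-0.03,"rx":0,"ry":0,"rz":0,"hand":0.06},{"dx":0,"dy":0,"dz":-0.01,"rx":0,"ry":0,"rz":-5,"hand":0.06}]'
python3 -m pendant '[{"dx":0,"dy":0,"dz":0,"rx":0,"ry":0,"rz":-7,"hand":0.06},{"dx":0,"dy":0,"dz":0,"rx":0,"ry":0,"rz":-7,"hand":0.06},{"dx":0,"dy":0,"dz":0,"rx":0,"ry":0,"rz":-7,"hand":0.06},{"dx":0,"dy":0,"dz":0,"rx":0,"ry":0,"rz":-7,"hand":0.06},{"dx":0,"dy":0,"dz":0,"rx":0,"ry":0,"rz":-7,"hand":0.06},{"dx":0,"dy":0,"dz":0,"rx":0,"ry":0,"rz":0,"hand":0.06}]'
python3 -c "
from h import *
plan(.4127,-.020,.05,-.88)"
```

```text
clock: 21.65
position: [0.5436, -0.2268, 0.1123]
ee_rot: [0.002, 1.0, 0.029, 0.003]
contact_force: [1.2, 0.2, 0.2]
width: 0.06
gripper_force: 0.0
clock: 22.15
position: [0.5413, -0.2256, 0.108]
ee_rot: [0.0, 0.944, 0.329, 0.0]
contact_force: [-0.4, -0.3, -0.0]
width: 0.06
gripper_force: 0.0
rz -1.2 dx 31.9 dy -240.4 dz 58.0 mm; q6 end 0.83; clock 22.1 w 0.0600 gf 0.0
```

```bash
python3 -m pendant '[{"dx":0,"dy":0,"dz":0,"rx":0,"ry":0,"rz":-1.2,"hand":0.06},{"dx":0.004,"dy":-0.03,"dz":0,"rx":0,"ry":0,"rz":0,"hand":0.06},{"dx":0.004,"dy":-0.03,"dz":0,"rx":0,"ry":0,"rz":0,"hand":0.06},{"dx":0.004,"dy":-0.03,"dz":0,"rx":0,"ry":0,"rz":0,"hand":0.06},{"dx":0.004,"dy":-0.03,"dz":0,"rx":0,"ry":0,"rz":0,"hand":0.06},{"dx":0.004,"dy":-0.03,"dz":0,"rx":0,"ry":0,"rz":0,"hand":0.06},{"dx":0.004,"dy":-0.03,"dz":0,"rx":0,"ry":0,"rz":0,"hand":0.06},{"dx":0.004,"dy":-0.03,"dz":0,"rx":0,"ry":0,"rz":0,"hand":0.06},{"dx":0.004,"dy":-0.03,"dz":0.02,"rx":0,"ry":0,"rz":0,"hand":0.06},{"dx":0,"dy":0,"dz":0.03,"rx":0,"ry":0,"rz":0,"hand":0.06},{"dx":0,"dy":0,"dz":0.01,"rx":0,"ry":0,"rz":0,"hand":0.06},{"dx":0,"dy":0,"dz":0,"rx":0,"ry":0,"rz":0,"hand":0.06}]'
python3 -m pendant '[{"dx":0,"dy":0,"dz":0,"rx":0,"ry":0,"rz":0,"hand":0.06},{"dx":0,"dy":0,"dz":0,"rx":0,"ry":0,"rz":0,"hand":0.06}]'
python3 - <<'E'
from h import *
plan(.4127,-.020,.003,-.88)
im=snap('top','t6.png')['frame'][:,:,::-1]; sc=snap('scene','s6.png')['frame'][:,:,::-1]
a=cv2.resize(im[140:270,310:480],None,fx=3,fy=3,interpolation=2); b=cv2.resize(sc[210:340,260:355],None,fx=3,fy=3,interpolation=2)
cv2.imwrite('pics/c6.png',np.hstack([a,b]))
E
```

```text
clock: 23.15
position: [0.4111, -0.019, 0.0456]
ee_rot: [-0.001, 0.941, 0.338, -0.002]
contact_force: [0.8, -0.7, -0.5]
width: 0.0604
gripper_force: 0.0
clock: 23.32
position: [0.4145, -0.0204, 0.048]
ee_rot: [0.001, 0.941, 0.337, 0.001]
contact_force: [-0.2, -0.5, 0.1]
width: 0.0598
gripper_force: 0.0
rz -0.2 dx -1.2 dy -1.4 dz 45.0 mm; q6 end 0.83; clock 23.3 w 0.0598 gf 0.0
```

View pics/c6.png

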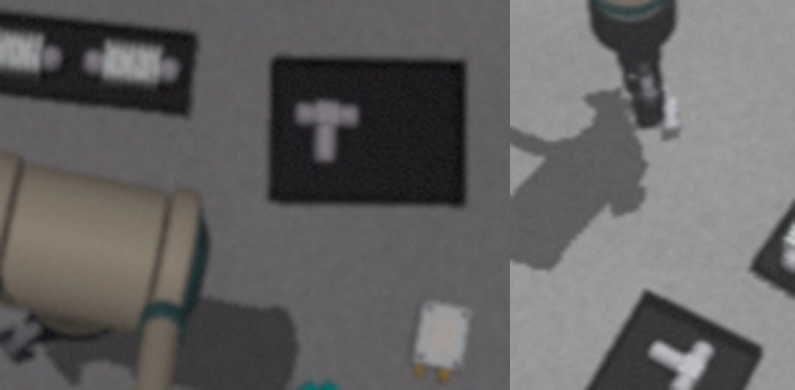

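T-piece 1 lies flat in the wide tray at (325,125) in the crop. Gripping T-piece 2.

```bash
python3 -m pendant '[{"dx":-0.001,"dy":-0.001,"dz":0.018,"rx":0,"ry":0,"rz":0,"hand":0.06},{"dx":0,"dy":0,"dz":0.016,"rx":0,"ry":0,"rz":0,"hand":0.06},{"dx":0,"dy":0,"dz":0.006,"rx":0,"ry":0,"rz":0,"hand":0.06},{"dx":0,"dy":0,"dz":0.004,"rx":0,"ry":0,"rz":0,"hand":0.06},{"dx":0,"dy":0,"dz":0,"rx":0,"ry":0,"rz":0,"hand":0.06},{"dx":0,"dy":0,"dz":0,"rx":0,"ry":0,"rz":0,"hand":0.005},{"dx":0,"dy":0,"dz":0,"rx":0,"ry":0,"rz":0,"hand":0.005},{"dx":0,"dy":0,"dz":0,"rx":0,"ry":0,"rz":0,"hand":0.005},{"dx":0,"dy":0,"dz":0,"rx":0,"ry":0,"rz":0,"hand":0.005},{"dx":0,"dy":0,"dz":0,"rx":0,"ry":0,"rz":0,"hand":0.005},{"dx":0,"dy":0,"dz":0,"rx":0,"ry":0,"rz":0,"hand":0.005},{"dx":0,"dy":0,"dz":0,"rx":0,"ry":0,"rz":0,"hand":0.005}]' 60
python3 -m pendant '[{"dx":0,"dy":0,"dz":-0.01,"rx":0,"ry":0,"rz":0,"hand":0.005},{"dx":0,"dy":0,"dz":-0.02,"rx":0,"ry":0,"rz":0,"hand":0.005},{"dx":0,"dy":0,"dz":-0.03,"rx":0,"ry":0,"rz":0,"hand":0.005},{"dx":0,"dy":0,"dz":-0.02,"rx":0,"ry":0,"rz":5,"hand":0.005},{"dx":0,"dy":0,"dz":0,"rx":0,"ry":0,"rz":6,"hand":0.005},{"dx":0,"dy":0,"dz":0,"rx":0,"ry":0,"rz":6,"hand":0.005},{"dx":0,"dy":0,"dz":0,"rx":0,"ry":0,"rz":6,"hand":0.005},{"dx":0,"dy":0,"dz":0,"rx":0,"ry":0,"rz":6,"hand":0.005},{"dx":0,"dy":0,"dz":0,"rx":0,"ry":0,"rz":6,"hand":0.005},{"dx":0,"dy":0,"dz":0,"rx":0,"ry":0,"rz":6,"hand":0.005},{"dx":0,"dy":0,"dz":0,"rx":0,"ry":0,"rz":0,"hand":0.005},{"dx":0,"dy":0,"dz":0,"rx":0,"ry":0,"rz":0,"hand":0.005}]'
python3 - <<'E'
from h import *
plan(.539,-.2976,.05,-1.6)
E
```

```text
clock: 24.42
position: [0.4123, -0.0199, 0.0036]
ee_rot: [0.0, 0.941, 0.338, 0.0]
contact_force: [-1.2, 0.2, 6.6]
width: 0.0127
gripper_force: 58.6
clock: 25.42
position: [0.4115, -0.0197, 0.0829]
ee_rot: [-0.0, 1.0, -0.012, -0.0]
contact_force: [0.0, -0.1, -1.5]
width: 0.0136
gripper_force: 58.7
rz 0.3 dx 135.6 dy 274.1 dz 32.9 mm; q6 end 1.10; clock 25.4 w 0.0136 gf 58.7
```

```bash
python3 -m pendant '[{"dx":0.013,"dy":0.026,"dz":0,"rx":0,"ry":0,"rz":0.3,"hand":0.005},{"dx":0.015,"dy":0.03,"dz":0,"rx":0,"ry":0,"rz":0,"hand":0.005},{"dx":0.015,"dy":0.03,"dz":0,"rx":0,"ry":0,"rz":0,"hand":0.005},{"dx":0.015,"dy":0.03,"dz":0,"rx":0,"ry":0,"rz":0,"hand":0.005},{"dx":0.015,"dy":0.03,"dz":0,"rx":0,"ry":0,"rz":0,"hand":0.005},{"dx":0.015,"dy":0.03,"dz":0,"rx":0,"ry":0,"rz":0,"hand":0.005},{"dx":0.015,"dy":0.03,"dz":0,"rx":0,"ry":0,"rz":0,"hand":0.005},{"dx":0.015,"dy":0.03,"dz":0,"rx":0,"ry":0,"rz":0,"hand":0.005},{"dx":0.012,"dy":0.025,"dz":0,"rx":0,"ry":0,"rz":0,"hand":0.005},{"dx":0.006,"dy":0.013,"dz":0,"rx":0,"ry":0,"rz":0,"hand":0.005},{"dx":0,"dy":0,"dz":0.015,"rx":0,"ry":0,"rz":0,"hand":0.005},{"dx":0,"dy":0,"dz":0.018,"rx":0,"ry":0,"rz":0,"hand":0.005}]'
python3 -m pendant '[{"dx":0,"dy":0,"dz":0,"rx":0,"ry":0,"rz":0,"hand":0.005},{"dx":0,"dy":0,"dz":0,"rx":0,"ry":0,"rz":0,"hand":0.005},{"dx":0,"dy":0,"dz":0,"rx":0,"ry":0,"rz":0,"hand":0.005}]'
python3 - <<'E'
from h import *
plan(.539,-.2976,.0083,-1.6)
E
```

```text
clock: 26.42
position: [0.5408, -0.3001, 0.0505]
ee_rot: [0.001, 1.0, -0.015, 0.002]
contact_force: [-1.0, 0.8, -1.0]
width: 0.0136
gripper_force: 58.7
clock: 26.67
position: [0.5395, -0.2979, 0.0505]
ee_rot: [0.0, 1.0, -0.015, 0.0]
contact_force: [-0.2, 0.4, -0.3]
width: 0.0135
gripper_force: 58.7
rz -0.1 dx -0.5 dy -0.3 dz 42.2 mm; q6 end 1.10; clock 26.7 w 0.0135 gf 58.7
```

```bash
python3 -m pendant '[{"dx":0,"dy":0,"dz":0.015,"rx":0,"ry":0,"rz":0,"hand":0.005},{"dx":0,"dy":0,"dz":0.014,"rx":0,"ry":0,"rz":0,"hand":0.005},{"dx":0,"dy":0,"dz":0.007,"rx":0,"ry":0,"rz":0,"hand":0.005},{"dx":0,"dy":0,"dz":0.004,"rx":0,"ry":0,"rz":0,"hand":0.005},{"dx":0,"dy":0,"dz":0.002,"rx":0,"ry":0,"rz":0,"hand":0.005},{"dx":0,"dy":0,"dz":0,"rx":0,"ry":0,"rz":0,"hand":0.005},{"dx":0,"dy":0,"dz":0,"rx":0,"ry":0,"rz":0,"hand":0.005}]'
python3 -m pendant '[{"dx":0,"dy":0,"dz":0,"rx":0,"ry":0,"rz":0,"hand":0.025},{"dx":0,"dy":0,"dz":0,"rx":0,"ry":0,"rz":0,"hand":0.035},{"dx":0,"dy":0,"dz":0,"rx":0,"ry":0,"rz":0,"hand":0.035},{"dx":0,"dy":0,"dz":0,"rx":0,"ry":0,"rz":0,"hand":0.035},{"dx":0,"dy":0,"dz":-0.01,"rx":0,"ry":0,"rz":0,"hand":0.035},{"dx":0,"dy":0,"dz":-0.02,"rx":0,"ry":0,"rz":0,"hand":0.035},{"dx":0,"dy":0,"dz":-0.03,"rx":0,"ry":0,"rz":0,"hand":0.085},{"dx":0,"dy":0,"dz":-0.03,"rx":0,"ry":0,"rz":0,"hand":0.085},{"dx":0,"dy":0,"dz":0,"rx":0,"ry":0,"rz":4.3,"hand":0.085},{"dx":0,"dy":0,"dz":0,"rx":0,"ry":0,"rz":4.3,"hand":0.085},{"dx":0,"dy":0,"dz":0,"rx":0,"ry":0,"rz":0,"hand":0.085}]'
python3 - <<'E'
from h import *
plan(.386,-.316,.06,-1.75)
E
```

```text
clock: 27.25
position: [0.5398, -0.2982, 0.0088]
ee_rot: [0.0, 1.0, -0.016, 0.001]
contact_force: [0.7, 0.1, -1.2]
width: 0.0136
gripper_force: 58.7
clock: 28.17
position: [0.5397, -0.2982, 0.0999]
ee_rot: [0.001, 0.996, -0.091, 0.001]
contact_force: [-1.1, -0.1, -1.1]
width: 0.085
gripper_force: 0.0
rz -0.2 dx -148.1 dy 44.9 dz 39.9 mm; q6 end 1.06; clock 28.2 w 0.0850 gf 0.0
```

```bash
python3 -m pendant '[{"dx":-0.028,"dy":0.009,"dz":0,"rx":0,"ry":0,"rz":0,"hand":0.085},{"dx":-0.03,"dy":0.009,"dz":0,"rx":0,"ry":0,"rz":0,"hand":0.085},{"dx":-0.03,"dy":0.009,"dz":0,"rx":0,"ry":0,"rz":0,"hand":0.085},{"dx":-0.03,"dy":0.009,"dz":0,"rx":0,"ry":0,"rz":0,"hand":0.085},{"dx":-0.02,"dy":0.006,"dz":0,"rx":0,"ry":0,"rz":0,"hand":0.085},{"dx":-0.01,"dy":0.003,"dz":0.01,"rx":0,"ry":0,"rz":0,"hand":0.085},{"dx":0,"dy":0,"dz":0.02,"rx":0,"ry":0,"rz":0,"hand":0.085},{"dx":0,"dy":0,"dz":0.01,"rx":0,"ry":0,"rz":0,"hand":0.085},{"dx":0,"dy":0,"dz":0,"rx":0,"ry":0,"rz":0,"hand":0.085},{"dx":0,"dy":0,"dz":0,"rx":0,"ry":0,"rz":0,"hand":0.085},{"dx":0,"dy":0,"dz":0,"rx":0,"ry":0,"rz":0,"hand":0.085}]'
python3 - <<'E'
from h import *
plan(.386,-.316,.006,-1.75)
im=snap('top','t7.png')['frame'][:,:,::-1]; sc=snap('scene','s7.png')['frame'][:,:,::-1]
a=cv2.resize(im[140:290,380:500],None,fx=3,fy=3,interpolation=2); b=cv2.resize(sc[260:410,200:345],None,fx=3,fy=3,interpolation=2)
cv2.imwrite('pics/c7.png',np.hstack([a,b]))
E
```

```text
clock: 29.08
position: [0.3861, -0.3158, 0.0587]
ee_rot: [0.0, 0.996, -0.09, 0.0]
contact_force: [-0.3, -0.4, 0.0]
width: 0.085
gripper_force: 0.0
rz -0.1 dx -0.0 dy 0.2 dz 52.7 mm; q6 end 1.06; clock 29.1 w 0.0850 gf 0.0
```

View pics/c7.png

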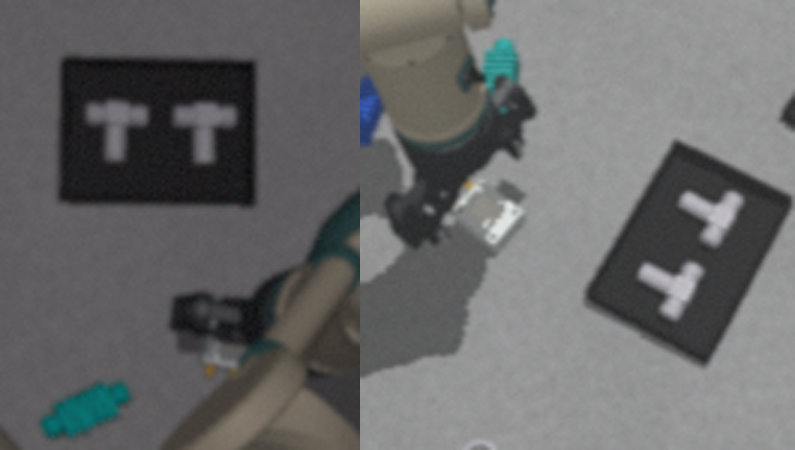

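Both T-pieces lie flat in the wide tray at (117,130) and (205,130) in the crop. The fingers straddle the filter, so down to grip it.

```bash
python3 -m pendant '[{"dx":0,"dy":0,"dz":0.02,"rx":0,"ry":0,"rz":0,"hand":0.085},{"dx":0,"dy":0,"dz":0.018,"rx":0,"ry":0,"rz":0,"hand":0.085},{"dx":0,"dy":0,"dz":0.01,"rx":0,"ry":0,"rz":0,"hand":0.085},{"dx":0,"dy":0,"dz":0.004,"rx":0,"ry":0,"rz":0,"hand":0.085},{"dx":0,"dy":0,"dz":0,"rx":0,"ry":0,"rz":0,"hand":0.085},{"dx":0,"dy":0,"dz":0,"rx":0,"ry":0,"rz":0,"hand":0.025},{"dx":0,"dy":0,"dz":0,"rx":0,"ry":0,"rz":0,"hand":0.025},{"dx":0,"dy":0,"dz":0,"rx":0,"ry":0,"rz":0,"hand":0.025},{"dx":0,"dy":0,"dz":0,"rx":0,"ry":0,"rz":0,"hand":0.025},{"dx":0,"dy":0,"dz":0,"rx":0,"ry":0,"rz":0,"hand":0.025},{"dx":0,"dy":0,"dz":0,"rx":0,"ry":0,"rz":0,"hand":0.025},{"dx":0,"dy":0,"dz":0,"rx":0,"ry":0,"rz":0,"hand":0.025}]' 60
python3 -m pendant '[{"dx":0,"dy":0,"dz":-0.01,"rx":0,"ry":0,"rz":0,"hand":0.025},{"dx":0,"dy":0,"dz":-0.02,"rx":0,"ry":0,"rz":0,"hand":0.025},{"dx":0,"dy":0,"dz":-0.03,"rx":0,"ry":0,"rz":0,"hand":0.025},{"dx":0,"dy":0,"dz":-0.03,"rx":0,"ry":0,"rz":0,"hand":0.025},{"dx":0,"dy":0,"dz":-0.03,"rx":0,"ry":0,"rz":0,"hand":0.025},{"dx":0,"dy":0,"dz":0,"rx":0,"ry":0,"rz":-6.4,"hand":0.025},{"dx":0,"dy":0,"dz":0,"rx":0,"ry":0,"rz":-6.4,"hand":0.025},{"dx":0,"dy":0,"dz":0,"rx":0,"ry":0,"rz":0,"hand":0.025},{"dx":0,"dy":0,"dz":0,"rx":0,"ry":0,"rz":0,"hand":0.025}]'
python3 - <<'E'
from h import *
plan(.5677,.267,.075,-1.528)
E
```

```text
clock: 30.18
position: [0.3861, -0.3159, 0.0071]
ee_rot: [0.001, 0.996, -0.091, 0.001]
contact_force: [-0.3, 0.5, 6.0]
width: 0.0368
gripper_force: 61.8
clock: 30.93
position: [0.3853, -0.3151, 0.126]
ee_rot: [-0.0, 1.0, 0.019, -0.0]
contact_force: [0.1, -0.2, -1.4]
width: 0.0367
gripper_force: 61.1
rz -0.2 dx 207.2 dy -573.8 dz 51.0 mm; q6 end 1.97; clock 30.9 w 0.0367 gf 61.1
```

```bash
python3 -m pendant '[{"dx":0.007,"dy":-0.02,"dz":0,"rx":0,"ry":0,"rz":0,"hand":0.025},{"dx":0.01,"dy":-0.028,"dz":0,"rx":0,"ry":0,"rz":0,"hand":0.025},{"dx":0.01,"dy":-0.028,"dz":0,"rx":0,"ry":0,"rz":0,"hand":0.025},{"dx":0.01,"dy":-0.028,"dz":0,"rx":0,"ry":0,"rz":0,"hand":0.025},{"dx":0.01,"dy":-0.028,"dz":0,"rx":0,"ry":0,"rz":0,"hand":0.025},{"dx":0.01,"dy":-0.028,"dz":0,"rx":0,"ry":0,"rz":0,"hand":0.025},{"dx":0.01,"dy":-0.028,"dz":0,"rx":0,"ry":0,"rz":0,"hand":0.025},{"dx":0.01,"dy":-0.028,"dz":0,"rx":0,"ry":0,"rz":0,"hand":0.025},{"dx":0.01,"dy":-0.028,"dz":0,"rx":0,"ry":0,"rz":0,"hand":0.025},{"dx":0.01,"dy":-0.028,"dz":0,"rx":0,"ry":0,"rz":0,"hand":0.025},{"dx":0.01,"dy":-0.028,"dz":0,"rx":0,"ry":0,"rz":0,"hand":0.025},{"dx":0.01,"dy":-0.028,"dz":0,"rx":0,"ry":0,"rz":0,"hand":0.025}]'
python3 -m pendant '[{"dx":0.01,"dy":-0.028,"dz":0,"rx":0,"ry":0,"rz":0,"hand":0.025},{"dx":0.01,"dy":-0.028,"dz":0,"rx":0,"ry":0,"rz":0,"hand":0.025},{"dx":0.01,"dy":-0.028,"dz":0,"rx":0,"ry":0,"rz":0,"hand":0.025},{"dx":0.01,"dy":-0.028,"dz":0,"rx":0,"ry":0,"rz":0,"hand":0.025},{"dx":0.01,"dy":-0.028,"dz":0,"rx":0,"ry":0,"rz":0,"hand":0.025},{"dx":0.01,"dy":-0.028,"dz":0,"rx":0,"ry":0,"rz":0,"hand":0.025},{"dx":0.01,"dy":-0.028,"dz":0,"rx":0,"ry":0,"rz":0,"hand":0.025},{"dx":0.01,"dy":-0.028,"dz":0,"rx":0,"ry":0,"rz":0,"hand":0.025},{"dx":0.01,"dy":-0.02,"dz":0,"rx":0,"ry":0,"rz":0,"hand":0.025},{"dx":0,"dy":0,"dz":0,"rx":0,"ry":0,"rz":0,"hand":0.025},{"dx":0,"dy":0,"dz":0,"rx":0,"ry":0,"rz":0,"hand":0.025}]'
python3 - <<'E'
from h import *
plan(.5677,.267,.075,-1.528)
E
```

```text
clock: 31.93
position: [0.4885, 0.0187, 0.1255]
ee_rot: [-0.0, 1.0, 0.019, -0.001]
contact_force: [1.0, 0.4, -0.3]
width: 0.0365
gripper_force: 60.9
clock: 32.85
position: [0.5683, 0.2656, 0.1248]
ee_rot: [0.0, 1.0, 0.021, -0.001]
contact_force: [-0.5, -1.1, -1.1]
width: 0.0366
gripper_force: 60.9
rz -0.1 dx -0.5 dy -1.4 dz 49.8 mm; q6 end 1.97; clock 32.9 w 0.0366 gf 60.9
```

```bash
python3 -m pendant '[{"dx":0,"dy":-0.001,"dz":0.02,"rx":0,"ry":0,"rz":0,"hand":0.025},{"dx":0,"dy":0,"dz":0.02,"rx":0,"ry":0,"rz":0,"hand":0.025},{"dx":0,"dy":0,"dz":0.01,"rx":0,"ry":0,"rz":0,"hand":0.025},{"dx":0,"dy":0,"dz":0,"rx":0,"ry":0,"rz":0,"hand":0.025},{"dx":0,"dy":0,"dz":0,"rx":0,"ry":0,"rz":0,"hand":0.025}]'
python3 - <<'E'
from h import *
plan(.5677,.267,.0315,-1.528)
im=snap('top','t8.png')['frame'][:,:,::-1]; sc=snap('scene','s8.png')['frame'][:,:,::-1]
a=cv2.resize(im[130:230,150:270],None,fx=4,fy=4,interpolation=2); b=cv2.resize(sc[140:240,350:430],None,fx=4,fy=4,interpolation=2)
cv2.imwrite('pics/c8.png',np.hstack([a,b]))
E
```

```text
clock: 33.27
position: [0.5679, 0.2648, 0.0756]
ee_rot: [0.0, 1.0, 0.02, -0.001]
contact_force: [1.4, 0.4, -0.6]
width: 0.0367
gripper_force: 60.9
rz -0.1 dx -0.1 dy -2.2 dz 44.1 mm; q6 end 1.97; clock 33.3 w 0.0367 gf 60.9
```

View pics/c8.png

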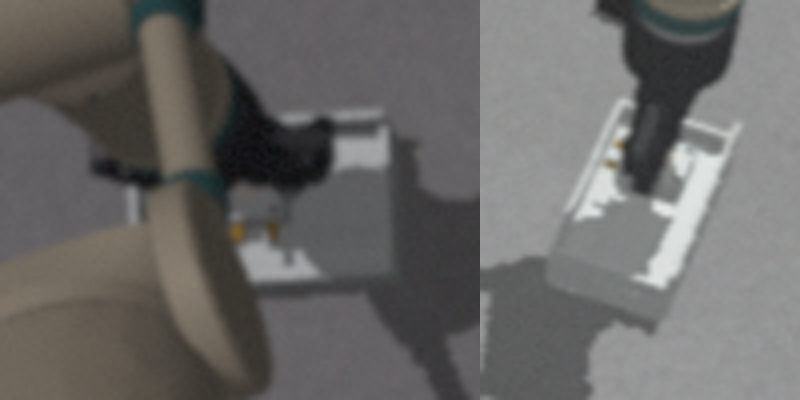

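The filter hangs inside the ledge outline, jacks toward the front lip at (237,235) and (272,235) in the crop. Lowering.

```bash
python3 -m pendant '[{"dx":0,"dy":-0.001,"dz":0.018,"rx":0,"ry":0,"rz":0,"hand":0.025},{"dx":0,"dy":0,"dz":0.014,"rx":0,"ry":0,"rz":0,"hand":0.025},{"dx":0,"dy":0,"dz":0.007,"rx":0,"ry":0,"rz":0,"hand":0.025},{"dx":0,"dy":0,"dz":0.003,"rx":0,"ry":0,"rz":0,"hand":0.025},{"dx":0,"dy":0,"dz":0.001,"rx":0,"ry":0,"rz":0,"hand":0.025},{"dx":0,"dy":0,"dz":0,"rx":0,"ry":0,"rz":0,"hand":0.025},{"dx":0,"dy":0,"dz":0,"rx":0,"ry":0,"rz":0,"hand":0.025}]'
```

```text
clock: 33.95
position: [0.5692, 0.2669, 0.0341]
ee_rot: [-0.0, 1.0, 0.021, 0.001]
contact_force: [-0.3, 0.1, -1.7]
width: 0.0365
gripper_force: 61.0
```

Expected floor contact is near 0.031; lowering the last 2 mm, releasing and retreating up and back.

```bash
python3 -m pendant '[{"dx":0,"dy":0,"dz":0.0015,"rx":0,"ry":0,"rz":0,"hand":0.025},{"dx":0,"dy":0,"dz":0.001,"rx":0,"ry":0,"rz":0,"hand":0.025},{"dx":0,"dy":0,"dz":0,"rx":0,"ry":0,"rz":0,"hand":0.025},{"dx":0,"dy":0,"dz":0,"rx":0,"ry":0,"rz":0,"hand":0.045},{"dx":0,"dy":0,"dz":0,"rx":0,"ry":0,"rz":0,"hand":0.06},{"dx":0,"dy":0,"dz":0,"rx":0,"ry":0,"rz":0,"hand":0.06},{"dx":0,"dy":0,"dz":0,"rx":0,"ry":0,"rz":0,"hand":0.06},{"dx":0,"dy":0,"dz":-0.01,"rx":0,"ry":0,"rz":0,"hand":0.06},{"dx":0,"dy":0,"dz":-0.03,"rx":0,"ry":0,"rz":0,"hand":0.06},{"dx":0,"dy":0,"dz":-0.04,"rx":0,"ry":0,"rz":0,"hand":0.06},{"dx":0,"dy":0,"dz":-0.04,"rx":0,"ry":0,"rz":0,"hand":0.06},{"dx":0,"dy":0,"dz":-0.02,"rx":0,"ry":0,"rz":0,"hand":0.06}]'
python3 -m pendant '[{"dx":-0.03,"dy":0,"dz":-0.01,"rx":0,"ry":0,"rz":0,"hand":0.06},{"dx":-0.03,"dy":0,"dz":0,"rx":0,"ry":0,"rz":0,"hand":0.06},{"dx":-0.03,"dy":0,"dz":0,"rx":0,"ry":0,"rz":0,"hand":0.06},{"dx":-0.03,"dy":0,"dz":0,"rx":0,"ry":0,"rz":0,"hand":0.06},{"dx":-0.03,"dy":0,"dz":0,"rx":0,"ry":0,"rz":0,"hand":0.06},{"dx":-0.03,"dy":0,"dz":0,"rx":0,"ry":0,"rz":0,"hand":0.06},{"dx":-0.03,"dy":0,"dz":0,"rx":0,"ry":0,"rz":0,"hand":0.06},{"dx":0,"dy":0,"dz":0,"rx":0,"ry":0,"rz":0,"hand":0.06},{"dx":0,"dy":0,"dz":0,"rx":0,"ry":0,"rz":0,"hand":0.06},{"dx":0,"dy":0,"dz":0,"rx":0,"ry":0,"rz":0,"hand":0.06}]'
python3 - <<'E'
from h import *
im=snap('top','t9.png')['frame'][:,:,::-1]
a=cv2.resize(im[120:320,110:555],None,fx=1.79,fy=1.79,interpolation=2)
cv2.imwrite('pics/c9.png',a)
E
```

```text
clock: 34.95
position: [0.5706, 0.2675, 0.1768]
ee_rot: [-0.001, 1.0, 0.021, 0.004]
contact_force: [1.5, 0.2, 0.3]
width: 0.0599
gripper_force: 0.0
clock: 35.78
position: [0.3596, 0.2583, 0.1816]
ee_rot: [-0.001, 1.0, 0.021, 0.001]
contact_force: [0.0, 0.5, 1.1]
width: 0.0599
gripper_force: 0.0
```

View pics/c9.png

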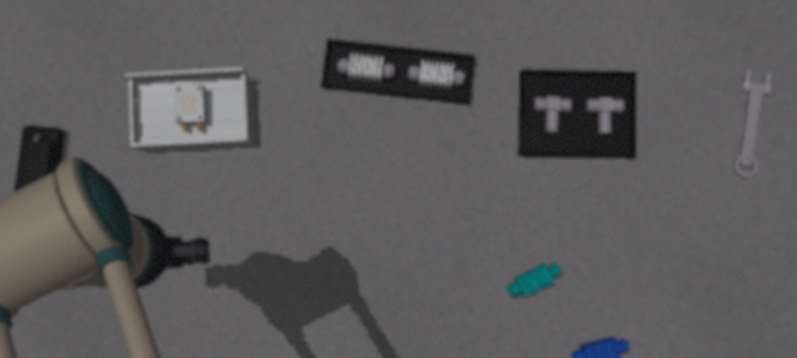

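All five parts lie flat in their places: the filter at (190,105) on the ledge, the attenuators at (365,67) and (437,74), and the tees at (552,110) and (605,112). The mouse, spanner and look-alikes are undisturbed and the arm is clear.

```bash
python3 -c "
from rig import manip
print(manip.sign_off())"
```

```text
the job is handed in; nothing more can be done
None
```

The job is handed in at about 36 s of the 115 s: in the last picture both attenuators, both T-pieces and the filter lie flat in their places, and the mouse and spanner look unmoved (sign-off gave no verdict).

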